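# Make up the corner kit: load cell and spacer plate from the sloped bin

### The arm

A 6-joint arm with a two-finger parallel gripper is mounted at the origin on a cart in front of the work surface, level with it; the furniture and walls round the work are solid. World frame = base frame: x ahead of the robot, y to its left, z up, the work surface at z = 0. Lengths are in m, angles in rad, forces in N, time in s.
With the tool pointing down it reaches from about 0.225 to 0.875 m from the base axis. Payload 3.4 kg.
Tool frame: the origin (TCP) lies on the mounting face of the last link; the fingertips stand 173 mm ahead of it and the grasp point (between the pads) lies 155 mm ahead of it; z points along the fingers, y is the line along which they close (so a half turn about z gives the same grasp; the last joint's range is limited). The gripper opens to 85 mm and grips with 20 to 120 N. Pads are 22 mm wide; open, the fingers measure 114 mm over their backs; the gripper's body (76 mm by 85 mm) begins 54 mm behind the grasp point. The pads swing forward as they close: fully open they stand 13 mm farther back than shut.
Start: joints at [-1.229, 0.276, 1.505, -0, 1.361, -0.121], TCP at [0.257, -0.515, 0.405] pointing down, gripper open.
Joint ranges: [-2.89, 2.89], [-0.75, 2.08], [0.22, 2.7], [-1.18, 4.32], [0.11, 2.71], [-2.7, 2.7]. Speed limits (rad/s): [2.57, 2.57, 3.14, 3.14, 3.14, 3.14].

### API

Orientations are given as a unit quaternion [w, x, y, z].
In Python, from rig import manip gives the robot as it stands.
- The arm moves only by the tool carry_out, never from a script. Its arguments are lists of equal length, an entry for each row: "linear": the shift along the world's x, y, z each as a share of 500 mm, from -1 to 1, a list of three; "angular": the turn, a rotation vector about the world's x, y, z each as a share of 0.08 rad, from -1 to 1, a list of three; "hand": the opening, from 0 (shut) to 1 (fully open). In form: {"linear": [[x, y, z], ...], "angular": [[rx, ry, rz], ...], "hand": [hand, ...]}. A call has 1 to 8 rows; each row shifts and turns the commanded pose from where the row before left it; what a row does not reach is not made up. A row lasts 1/12 s, in which the tool goes at most 41.7 mm and 7.16 degrees, less where a joint would pass 70% of its speed; a pose out of reach is approached as far as the arm can. A call with a number of a shift or a turn outside -1 to 1 is refused whole. A call with a gripper value outside its range is refused whole. The fingers move at their own pace and stop on an object; "force" is the grip in N (left out, the last holds). Time passes only in rows, so rows that do not move let the fingers close. It gives the time, the measured TCP pose, the force, the opening and the grip force at its end, in the units of the state.
- manip.get_state(): the state, without advancing time (a new reading comes with each control period).
- manip.get_image(name): name is "side" or "top"; returns the picture (480x640x3 uint8, red, green, blue); there is no depth.
- manip.camera_params(name): a dict with "fx", "fy", "cx", "cy" (pixels), "k1" (the pictures are not rectified: a ray, as slopes to the right and down, at radius r is drawn at 1 + k1 r^2 times it, then the intrinsics apply), "view" (4x4, takes a point from world to camera coordinates). Camera axes: x right, y down, z forward; pixel columns grow to the right and rows downward; lengths in m; the calibration is good to about 2 mm. A picture is of the moment at which its call begins. camera_params takes no time and is no camera call.
- manip.sign_off(): hands the job in; it is judged then, once.
The state is a dict: "clock": time; "qpos": joint angles; "qd": joint speeds; "effort": joint torques, N m; "position": TCP position; "ee_rot": TCP orientation; "contact_force": force on the tool from outside, world axes, zero at the start; "moment": the same for the moment, N m; "width": finger opening in m; "gripper_force": force on a finger pad.
Only numpy, scipy, OpenCV 4.12 (cv2) and the standard library are available. Lean on these libraries where they do the work, as an engineer would, in place of code of your own. Each camera call takes 0.05 s, during which the arm holds its last target. There are 200 camera calls.

### The job

Make up the kit for one corner of the scale: take the load cell out of the sloped parts bin and lay it gently, the same way up as it lies in the bin, down flat in its shallow nest in the white kit tray, and take the wider of the two steel spacer plates out of the bin and slide it on edge, right down to the bottom, into the tray's slot. Load cells are delicate, so do not let it drop or bang into the tray. Leave the narrower plate in its place in the bin, do not knock the levelling foot that already stands in the tray, and let go of everything.

Things in the scene. Friction and masses are not known exactly. Their poses are not given: they have to be found in the camera images.
- parts_bin: Fixed sloped bin: blue tray 191 mm wide (y), 161 mm up the slope. Origin on the worktop under its middle, +x uphill, away from the kit tray. Floor rises 40 deg to +x from x=-60, z=30 mm. Square to the floor: lip 22, walls 26 mm high. At -y: compartment 94 mm wide (centre y=-45) for the cell; divider 18 mm high at y=3; at +y: black insert 16 mm thick, two slots 13 mm wide at y=29 and 76.
- load_cell: Load cell: bare aluminium beam, 130 mm long (its y), 33 mm wide (x), 32 mm high (z), 0.55 kg. Origin at the centre of its underside, z out through its top. It lies lengthwise on the bin's slope against the front lip, pitched 40 degrees, 25 to 35 mm free on each side.
- wide_plate: The wider spacer plate: flat steel, 120 mm long (x), 10 mm thick (y), 60 mm wide (z), two 14 mm holes 72 mm apart on its centre line, 0.45 kg. Origin at the centre of the long lower edge it stands on, z up across its width. It stands on edge in one of the bin's two slots, 16 mm deep in it, its length up the 40 degree slope.
- narrow_plate: The narrower spacer plate, not wanted: like the wide one, 120 mm long, 10 mm thick, but only 40 mm wide (z). Origin at the centre of its lower edge. It stands in the other slot of the bin.
- kit_tray: Kit tray, fixed: white milled plastic inserts on an aluminium base, 246 mm (x) by 140 mm (y), top face 36 mm above the worktop. Origin on the worktop under its middle, z up. The +x end (away from the robot) carries the foot; the -x end has the nest (right, -y) and the slot (left, +y), 62 mm apart, both lengthwise along x.
- cell_nest (a point): Centre of the floor of the rectangular nest for the load cell: 135 mm long (along x), 37 mm wide (y), 10 mm deep; z up. The cell may lie either way round.
- plate_slot (a point): Centre of the bottom of the plate slot: 123.5 mm long (along x), 13 mm wide (y), 24 mm deep, with small chamfers at the mouth; z up. The plate may stand either way round.
- foot: Levelling foot, already in the kit: grey disc of 70 mm diameter with an upright threaded stem, 67 mm high, loose in a 6 mm deep recess of the tray, 116 mm along the tray's x from the line through the centres of nest and slot. Origin at the centre of its underside. Leave it standing.
Mind the look-alikes: they are no part of the job. Of the things like the foot, leave any that is yellow; of the rest the larger one is meant.

How it is judged:
By the outcome, as a careful person would: the job done as asked, in the order asked, and still so for the second after the job is handed in, with the robot touching nothing.
It also fails if it takes over 59 s, if anything falls off the work surface, if the arm or the gripper's body presses on something with over 40 N, if the wrist force passes 120 N, or if a joint passes its speed limit or range.

## Working session

There is one attempt and no reset: what is moved stays moved. The work goes in short steps, Python scripts to look and compute and a tool call to move; the robot and the scene stay as the last step left them, time stands still between calls to the robot, and variables do not carry over. Pictures are saved under pics/ and viewed, at most 10 in all, crops included, and the job is handed in when it is done.

Besides the shell and the picture viewer there is one more tool, called by a JSON object that holds its "name" and its "arguments", one argument or row to a line. carry_out: Moves the arm, as the interface text tells. Its arguments: {"type":"object","properties":{"linear":{"type":"array"},"angular":{"type":"array"},"hand":{"type":"array"},"force":{"type":"number"}},"required":["linear","angular","hand"]}

```bash
ls; mkdir -p pics
python3 - <<'E'
from rig import manip
import cv2
for n in("top","side"):
    im=manip.get_image(n); cv2.imwrite(f"pics/{n}0.png",im[:,:,::-1]); p=manip.camera_params(n); print(n,p)
print(manip.get_state())
E
```

```text
pics
top {'fx': 465.7196480556496, 'fy': 465.7196480556496, 'cx': 325.06502378796387, 'cy': 235.53345641504956, 'k1': -0.045907198030474834, 'view': array([[-0.02032754, -0.99979148, -0.00194439,  0.38244563],
       [-0.98313174,  0.02034231, -0.18176405,  0.54760702],
       [ 0.1817657 , -0.00178322, -0.98334025,  1.07657281],
       [ 0.        ,  0.        ,  0.        ,  1.        ]])}
side {'fx': 607.2210490342069, 'fy': 607.2210490342069, 'cx': 326.5266379768891, 'cy': 241.32631548181882, 'k1': -0.1417712010302781, 'view': array([[ 0.88745621, -0.4603954 , -0.02139021, -0.30894209],
       [-0.32388409, -0.58995397, -0.73963059,  0.45169562],
       [ 0.32790328,  0.66331772, -0.67267306,  1.19877168],
       [ 0.        ,  0.        ,  0.        ,  1.        ]])}
{'clock': 0.1, 'qpos': array([-1.22901156e+00,  2.76560483e-01,  1.50597184e+00, -5.40847010e-05,
        1.36068137e+00, -1.21007265e-01]), 'qd': array([-9.95053782e-04, -8.61870783e-05, -3.75572879e-03,  7.46452254e-04,
        7.97759870e-05,  1.02300739e-03]), 'effort': array([ 7.87981025e-04, -4.17697299e+01, -2.46405619e+01, -3.15589814e-04,
        5.81047585e-03,  1.58829067e-05]), 'position': array([ 0.25663419, -0.51436731,  0.40392341]), 'ee_rot': array([-8.02676497e-04,  9.73345568e-01,  2.29341989e-01, -1.15573090e-04]), 'contact_force': array([-0.31559773,  0.48846711,  0.33873085]), 'moment': array([-0.03478298, -0.02431895, -0.00538409]), 'gripper_force': 0.0, 'width': 0.08558457103463493}
```

View pics/top0.png

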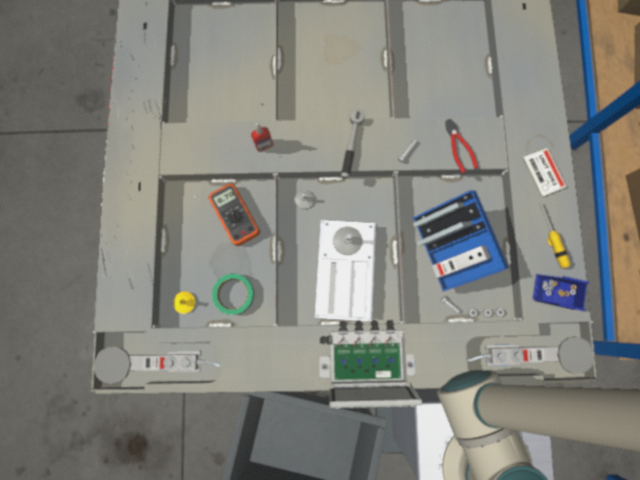

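View pics/side0.png

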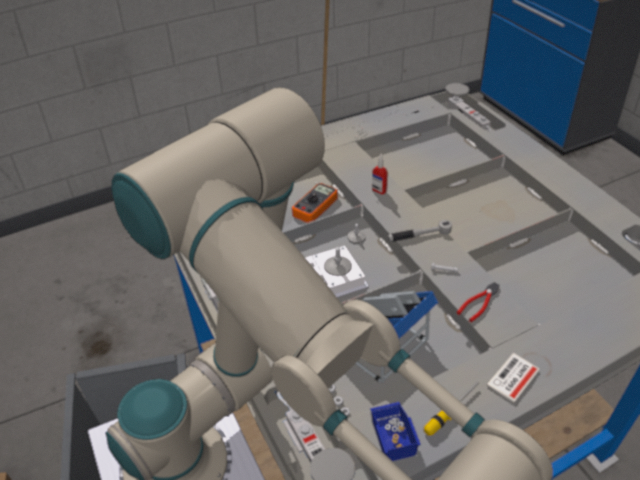

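The top view shows the bin at about (460,240) with the cell at (460,262) and the plates at (448,212) and (450,230). The tray is at (345,270) with its foot at (347,238). Look-alikes:
- **Feet:** a small grey one at (306,200) and a yellow one at (185,302). The tray's own larger grey foot is the one meant, and it stays standing.
- **Cells:** two fixed in the scale frame at (165,362) and (530,355). The one I want is in the bin.

The side view is blocked by the arm. Next is a close crop.

Run:
```python
import cv2
im=cv2.imread("pics/top0.png")[180:330,300:520]
cv2.imwrite("pics/crop0.png",cv2.resize(im,(792,540),interpolation=cv2.INTER_CUBIC))
```

```text
(no output)
```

View pics/crop0.png

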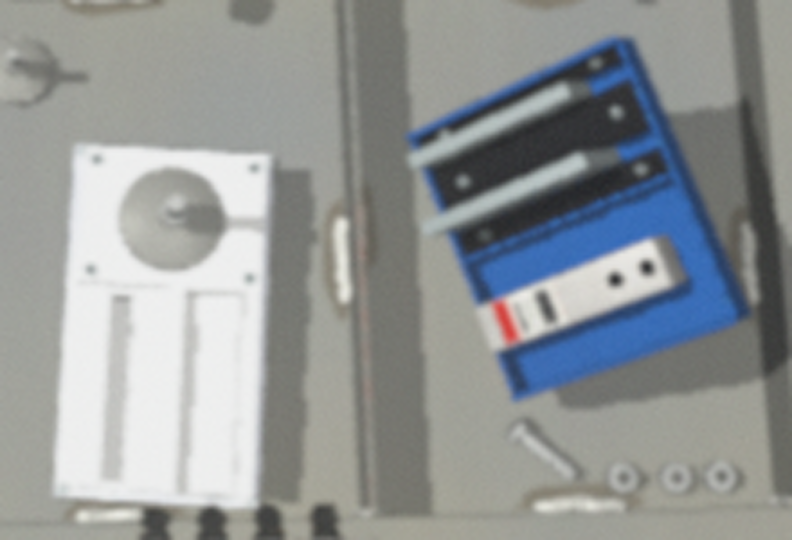

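The crop at 3.6x confirms the tray corners at crop (75,146), (272,155), (257,507) and (55,496). The cell has its label and two holes, and the two plates overhang the bin's left lip by different amounts. I need the side view to tell them apart.

```bash
cat > h.py <<'E'
import numpy as np, cv2
from rig import manip
from scipy.spatial.transform import Rotation as R
P={n:manip.camera_params(n) for n in("top","side")}
def proj(n,X):
    p=P[n];V=p["view"];c=np.atleast_2d(X)@V[:3,:3].T+V[:3,3]
    s=c[:,:2]/c[:,2:];s=s*(1+p["k1"]*(s**2).sum(1,keepdims=True))
    return s*[p["fx"],p["fy"]]+[p["cx"],p["cy"]]
def ray(n,uv):
    p=P[n];V=p["view"];d=(np.array(uv,float)-[p["cx"],p["cy"]])/[p["fx"],p["fy"]]
    s=d.copy()
    for _ in range(20): s=d/(1+p["k1"]*(s@s))
    v=V[:3,:3].T@np.r_[s,1];return -V[:3,:3].T@V[:3,3],v/np.linalg.norm(v)
def onz(n,uv,z):
    c,v=ray(n,uv);return c+v*(z-c[2])/v[2]
def tri(uv1,uv2):
    (a,u),(b,v)=ray("top",uv1),ray("side",uv2)
    s=np.linalg.lstsq(np.c_[u,-v],b-a,rcond=None)[0]
    p,q=a+s[0]*u,b+s[1]*v;return (p+q)/2,np.linalg.norm(p-q)
crop=lambda x,y,s=3.6,o=(300,180):((x+.5)/s-.5+o[0],(y+.5)/s-.5+o[1])
E
python3 - <<'E'
from h import *
np.set_printoptions(precision=4,suppress=True)
for n in P: print(n,ray(n,(320,240)))
for q in[(75,146),(272,155),(257,507),(55,496)]: print(onz("top",crop(*q),.036))
print("bin about",onz("top",crop(580,220),.08))
print("foot other",onz("top",(306,200),.0))
E
```

```text
top (array([0.3505, 0.3731, 1.1589]), array([ 0.1725,  0.0093, -0.985 ]))
side (array([ 0.0274, -0.6709,  1.1339]), array([ 0.3191,  0.6695, -0.6708]))
[0.5967 0.3817 0.036 ]
[0.5877 0.2469 0.036 ]
[0.3506 0.2661 0.036 ]
[0.3605 0.3993 0.036 ]
bin about [0.5308 0.0514 0.08  ]
foot other [0.6585 0.4181 0.    ]
```

{"name": "carry_out", "arguments": {
  "linear": [
    [-0.083,0.004,0],
    [-0.083,0.004,0],
    [-0.083,0.004,0],
    [-0.083,0.004,0],
    [-0.083,0.004,0],
    [-0.083,0.004,0],
    [-0.083,0.004,0],
    [-0.083,0.004,0]
  ],
  "angular": [
    [0,0,0],
    [0,0,0],
    [0,0,0],
    [0,0,0],
    [0,0,0],
    [0,0,0],
    [0,0,0],
    [0,0,0]
  ],
  "hand": [1,1,1,1,1,1,1,1]
}}

```text
clock: 0.77
position: [-0.0771, -0.4978, 0.4045]
ee_rot: [-0.0, 0.973, 0.229, 0.0]
contact_force: [-0.3, -1.1, 0.3]
width: 0.0854
gripper_force: 0.0
```

Run:
```python
from h import *
for n in P: cv2.imwrite(f"pics/{n}1.png",manip.get_image(n)[:,:,::-1])
print(manip.get_state()["position"])
im=cv2.imread("pics/side1.png"); c=im[210:400,270:460]
cv2.imwrite("pics/crop1.png",cv2.resize(c,(600,600),interpolation=cv2.INTER_CUBIC))
```

```text
[-0.08066801 -0.49827394  0.40437628]
```

View pics/crop1.png

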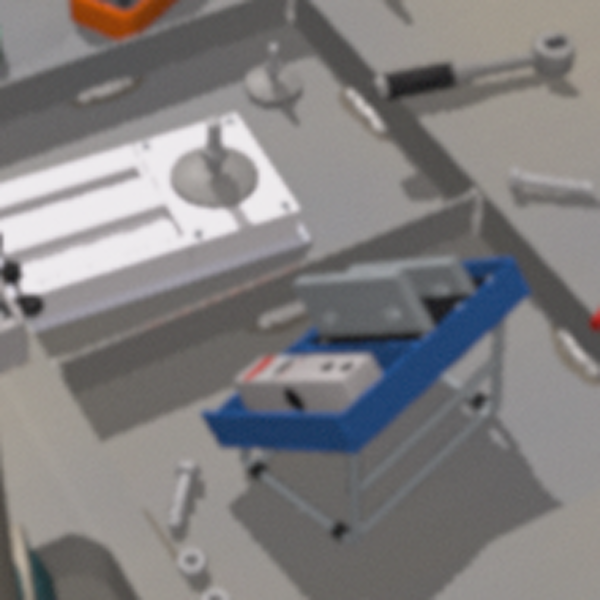

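The arm is clear of the side view now. At crop scale 3.16 the near plate, in the slot next to the cell (about (365,305)), stands taller than the one behind it (about (440,270)). So the plate in the bin's y=29 slot looks like the wider one. I'll check this by triangulation and rectify the tray and bin views to measure them.

```bash
cat >> h.py <<'E'
def rect(n,img,o,ex,ey,L,W,mm=.5e-3):
    """ortho picture on plane: o + a*ex (down rows) + b*ey (cols)"""
    a=np.arange(-L/2,L/2,mm);b=np.arange(-W/2,W/2,mm)
    A,B=np.meshgrid(a,b,indexing="ij");X=o+A[...,None]*ex+B[...,None]*ey
    uv=proj(n,X.reshape(-1,3)).reshape(A.shape+(2,)).astype(np.float32)
    return cv2.remap(img,uv[...,0],uv[...,1],cv2.INTER_CUBIC)
E
python3 - <<'E'
from h import *
t=np.deg2rad(-4.35);ex=np.array([np.cos(t),np.sin(t),0]);ey=np.array([-ex[1],ex[0],0])
o=np.array([.4739,.3235,.036])
r=[]
for n in("top","side"):
    r.append(rect(n,cv2.imread(f"pics/{n}1.png"),o,ex,ey,.27,.16))
cv2.imwrite("pics/tray_rect.png",np.hstack(r))
b=[]
cv2.imwrite("pics/binzoom.png",np.hstack([cv2.resize(cv2.imread("pics/top1.png")[185:300,405:515],None,fx=4.6,fy=4.6,interpolation=cv2.INTER_CUBIC)[:520,:400],cv2.resize(cv2.imread("pics/side1.png")[280:385,325:445],None,fx=3.3,fy=3.3)[:520,:400] if 0 else np.zeros((520,1,3),np.uint8)]))
E
```

```text
(no output)
```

View pics/tray_rect.png

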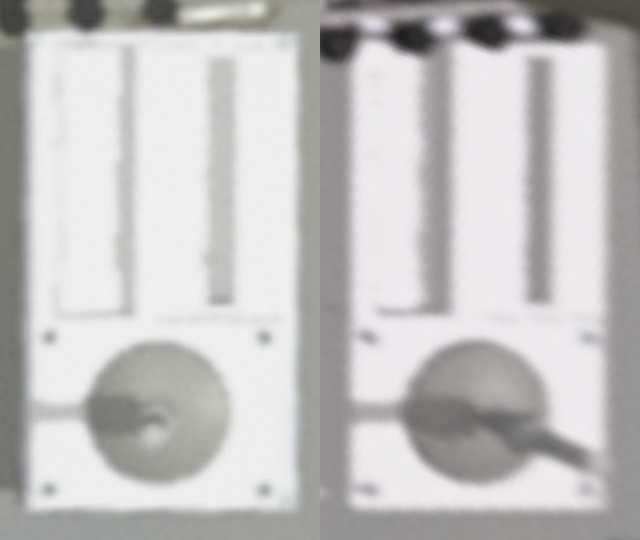

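The two rectified tray views (0.5 mm/px, tray +x down) agree:
- **Slot:** columns 207–236, rows 57–306.
- **Nest:** columns 58–134, ending at row 316.
- **Foot:** centred at (158,412), 115.5 mm from the slot–nest line, against 116 mm given.

Now the bin.

Run:
```python
from h import *
np.set_printoptions(precision=4,suppress=True)
im=cv2.imread("pics/tray_rect.png",0).astype(float)
def edges(p,lo,hi):
    g=np.gradient(cv2.GaussianBlur(p.reshape(1,-1),(0,0),1.5).ravel());s=g[lo:hi];return lo+s.argmin(),lo+s.argmax()
for k,off in(("top",0),("side",320)):
    for a,b in((70,170),(190,290)):
        p=im[a:b,off:off+320].mean(0); print(k,a,"slot cols dark,bright",edges(p,190,250),"nest right",edges(p,100,150))
    p=im[:,off+212:off+230].mean(1);print("slot rows",edges(p,40,80),edges(p,280,330))
C=lambda x,y:crop(x,y); S=lambda x,y:crop(x,y,600/190,(270,210))
FL,FR,BR,BL=[C(*q) for q in((410,135),(515,400),(745,315),(630,40))]
a,b=onz("top",FL,.047),onz("top",FR,.047);print("lip",a,b,np.linalg.norm(a-b),"yaw",np.degrees(np.arctan2(*(a-b)[[1,0]]))-90)
zb=.030+.161*np.sin(np.deg2rad(40))+.026*np.cos(np.deg2rad(40))
a,b=onz("top",BL,zb),onz("top",BR,zb);print("back",zb,a,b,np.linalg.norm(a-b),"yaw",np.degrees(np.arctan2(*(a-b)[[1,0]]))-90)
for nm,q,s in(("hole1",(615,279),(330,367)),("hole2",(647,267),(350,366)),("BL",(630,40),(525,262)),("plateA low",(425,230),(300,283)),("plateA hi",(590,158),(405,272)),("plateB hi",(575,90),(460,260))):
    print(nm,*tri(C(*q),S(*s)))
top=cv2.imread("pics/top1.png")[185:310,410:510];sd=cv2.imread("pics/side1.png")[285:360,330:440]
m=np.zeros((600,800,3),np.uint8);t=cv2.resize(top,None,fx=4,fy=4,interpolation=3);s=cv2.resize(sd,None,fx=3.6,fy=3.6,interpolation=3)
m[:500,:400]=t;m[:270,404:800]=s;cv2.imwrite("pics/bin_zoom.png",m)
```

```text
top 70 slot cols dark,bright (np.int64(208), np.int64(234)) nest right (np.int64(119), np.int64(134))
top 190 slot cols dark,bright (np.int64(208), np.int64(234)) nest right (np.int64(117), np.int64(134))
slot rows (np.int64(57), np.int64(40)) (np.int64(295), np.int64(305))
side 70 slot cols dark,bright (np.int64(207), np.int64(231)) nest right (np.int64(101), np.int64(131))
side 190 slot cols dark,bright (np.int64(206), np.int64(231)) nest right (np.int64(101), np.int64(131))
slot rows (np.int64(57), np.int64(42)) (np.int64(314), np.int64(303))
lip [0.5973 0.1536 0.047 ] [0.4164 0.0936 0.047 ] 0.19060242448381906 yaw -71.65164748009956
back 0.15340596068062626 [0.6316 0.0334 0.1534] [ 0.458  -0.0233  0.1534] 0.1826677680270284 yaw -71.90842922266107
hole1 [0.4877 0.0422 0.1157] 0.0022239794959139645
hole2 [0.4931 0.0262 0.1305] 0.0026716709130703313
BL [0.6352 0.0319 0.1532] 0.007003860585645555
plateA low [0.5284 0.1521 0.0736] 0.0023212069196745467
plateA hi [0.5586 0.0638 0.1538] 0.00341298049882766
plateB hi [0.6058 0.0654 0.1397] 0.0045223107808603745
```

View pics/bin_zoom.png

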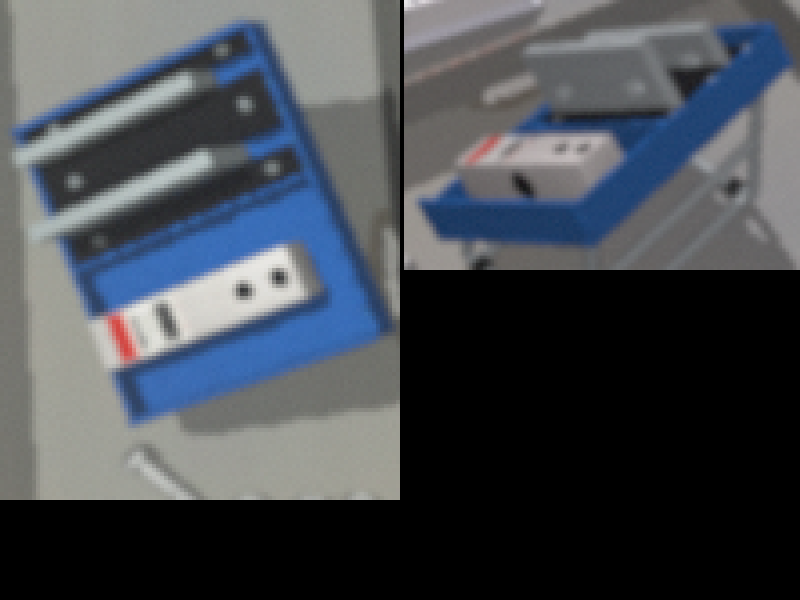

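The triangulated points match the layout: wide plate A (slot y=29) has its top edge at z=73.6 to 153.8 mm (76 to 153 predicted for 60 mm wide). The other plate's upper end is at 139.7 mm (138 predicted for 40 mm), and the cell's holes lie on the h=32 plane. So the cell at zoom (205,305) and the plate at (140,195) are the ones to take. I'll refine both by rectifying onto their top planes.

```bash
cat >> h.py <<'E'
yb=np.deg2rad(-71.8);BX=np.array([np.cos(yb),np.sin(yb),0]);BY=np.array([-BX[1],BX[0],0]);BO=np.array([.5305,.0503,0])
c4,s4=np.cos(np.deg2rad(40)),np.sin(np.deg2rad(40));Z=np.array([0,0,1.])
BU=c4*BX+s4*Z;BN=-s4*BX+c4*Z
def binp(s,y,h): return BO-.060*BX+.030*Z+s*BU+y*BY+h*BN
yt=np.deg2rad(-4.35);TX=np.array([np.cos(yt),np.sin(yt),0]);TY=np.array([-TX[1],TX[0],0]);TO=np.array([.4739,.3235,0])
E
python3 - <<'E'
from h import *
r=[]
for y,h in((-.044,.032),(.029,.060)):
    for n in("top","side"):
        r.append(rect(n,cv2.imread(f"pics/{n}1.png"),binp(.065,y,h),BU,BY,.17,.0995))
cv2.imwrite("pics/bin_rect.png",cv2.resize(np.hstack(r),None,fx=1,fy=1))
E
```

```text
(no output)
```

View pics/bin_rect.png

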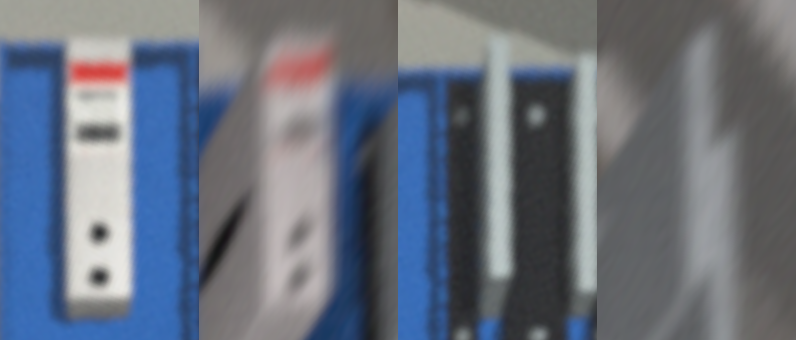

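Cell top: width 32.3 mm, length 130 mm, at y=−44.4, s=64 mm. Plate top edge: length 119.5 mm, thickness 13 px blurred, at y≈30, s≈59 mm. All of these match the given sizes, so I'll plan the reach.

```bash
cat >> h.py <<'E'
def Rt(z,y): return R.from_matrix(np.c_[np.cross(y,z),y,z])
RB=Rt(-BN,BY);RT=Rt(-Z,TY)
def quat(q): return R.from_quat([q[1],q[2],q[3],q[0]])
def tcp(g,r): return g-.155*r.as_matrix()[:,2]
def here():
    s=manip.get_state();return s["position"],quat(s["ee_rot"]),s
def delta(p,r,P2,R2): return (P2-p)/.5,(R2*r.inv()).as_rotvec()/.08
np.set_printoptions(precision=3,suppress=True)
E
python3 - <<'E'
from h import *
p,r,s=here()
g=binp(.064,-.0444,.030);G=tcp(g,RB);pre=G+.1*BN
via=np.array([.35,-.30,.42])
print(p,"grasp",g,"tcp",G,"pre",pre,"N",BN)
print("rot total",delta(p,r,G,RB)[1])
print("via",delta(p,r,via,r)[0],"via->pre",delta(via,r,pre,r)[0],"pre->G",-.2*BN)
gn=TO-.0444*TX-.0314*TY+Z*(.026+.030);print("nest tcp",tcp(gn,RT),"rot bin->tray",delta(G,RB,G,RT)[1])
gp=binp(.059,.030,.048);print("plate tcp",tcp(gp,RB));gs=TO-.0444*TX+.0306*TY+Z*(.012+.048);print("slot tcp",tcp(gs,RT))
E
```

```text
[-0.081 -0.498  0.404] grasp [0.479 0.065 0.094] tcp [0.448 0.16  0.213] pre [0.428 0.221 0.289] N [-0.201  0.611  0.766]
rot total [-8.722  3.647 17.138]
via [0.861 0.397 0.031] via->pre [ 0.155  1.042 -0.261] pre->G [ 0.04  -0.122 -0.153]
nest tcp [0.427 0.296 0.211] rot bin->tray [ 5.694  7.268 14.084]
plate tcp [0.514 0.198 0.223]
slot tcp [0.432 0.357 0.215]
```

{"name": "carry_out", "arguments": {
  "linear": [
    [0.072,0.033,0.003],
    [0.072,0.033,0.003],
    [0.072,0.033,0.003],
    [0.072,0.033,0.003],
    [0.072,0.033,0.003],
    [0.072,0.033,0.003],
    [0.072,0.033,0.003],
    [0.072,0.033,0.003]
  ],
  "angular": [
    [-0.335,0.14,0.659],
    [-0.335,0.14,0.659],
    [-0.335,0.14,0.659],
    [-0.335,0.14,0.659],
    [-0.335,0.14,0.659],
    [-0.335,0.14,0.659],
    [-0.335,0.14,0.659],
    [-0.335,0.14,0.659]
  ],
  "hand": [0.62,0.62,0.62,0.62,0.62,0.62,0.62,0.62]
}}

```text
clock: 1.53
position: [0.2144, -0.3647, 0.4167]
ee_rot: [0.094, 0.897, 0.427, -0.068]
contact_force: [0.2, -0.9, 0.3]
width: 0.0529
gripper_force: 0.0
```

{"name": "carry_out", "arguments": {
  "linear": [
    [0.072,0.033,0.003],
    [0.072,0.033,0.003],
    [0.072,0.033,0.003],
    [0.072,0.033,0.003]
  ],
  "angular": [
    [-0.335,0.14,0.659],
    [-0.335,0.14,0.659],
    [-0.335,0.14,0.659],
    [-0.335,0.14,0.659]
  ],
  "hand": [0.62,0.62,0.62,0.62]
}}

```text
clock: 1.87
position: [0.3585, -0.2984, 0.4227]
ee_rot: [0.139, 0.839, 0.517, -0.1]
contact_force: [0.8, 0.2, -0.3]
width: 0.0531
gripper_force: 0.0
```

{"name": "carry_out", "arguments": {
  "linear": [
    [0.011,0.0745,-0.0187],
    [0.011,0.0745,-0.0187],
    [0.011,0.0745,-0.0187],
    [0.011,0.0745,-0.0187],
    [0.011,0.0745,-0.0187],
    [0.011,0.0745,-0.0187],
    [0.011,0.0745,-0.0187],
    [0.011,0.0745,-0.0187]
  ],
  "angular": [
    [-0.335,0.14,0.659],
    [-0.335,0.14,0.659],
    [-0.335,0.14,0.659],
    [-0.335,0.14,0.659],
    [-0.335,0.14,0.659],
    [-0.335,0.14,0.659],
    [-0.335,0.14,0.659],
    [-0.335,0.14,0.659]
  ],
  "hand": [0.62,0.62,0.62,0.62,0.62,0.62,0.62,0.62]
}}

```text
clock: 2.53
position: [0.4002, -0.0001, 0.3475]
ee_rot: [0.222, 0.687, 0.673, -0.16]
contact_force: [0.8, -0.0, -0.0]
width: 0.0532
gripper_force: 0.0
```

{"name": "carry_out", "arguments": {
  "linear": [
    [0.011,0.0745,-0.0187],
    [0.011,0.0745,-0.0187],
    [0.011,0.0745,-0.0187],
    [0.011,0.0745,-0.0187],
    [0.011,0.0745,-0.0187],
    [0.011,0.0745,-0.0187],
    [0,0,0]
  ],
  "angular": [
    [-0.335,0.14,0.659],
    [-0.335,0.14,0.659],
    [-0.335,0.14,0.659],
    [-0.335,0.14,0.659],
    [-0.335,0.14,0.659],
    [-0.335,0.14,0.659],
    [0,0,0]
  ],
  "hand": [0.62,0.62,0.62,0.62,0.62,0.62,0.62]
}}

```text
clock: 3.12
position: [0.4344, 0.2274, 0.2892]
ee_rot: [0.275, 0.545, 0.767, -0.197]
contact_force: [-0.7, -0.0, 0.3]
width: 0.053
gripper_force: 0.0
```

Run:
```python
from h import *
p,r,s=here()
G=tcp(binp(.064,-.0444,.030),RB)
print(p,s["qpos"],s["width"],s["clock"],s["contact_force"]);print(delta(p,r,G+.1*BN,RB),delta(p,r,G,RB)[0])
```

```text
[0.434 0.227 0.289] [ 0.581  0.341  1.85  -0.709  1.246  0.584] 0.053034483689215525 3.1167 [-0.695 -0.018  0.336]
(array([-0.013, -0.013,  0.   ]), array([-0.077, -0.058, -0.197])) [ 0.027 -0.135 -0.153]
```

{"name": "carry_out", "arguments": {
  "linear": [
    [-0.006,-0.006,0],
    [-0.005,-0.008,-0.003],
    [0.004,-0.016,-0.02],
    [0.005,-0.016,-0.02],
    [0.005,-0.016,-0.02],
    [0.005,-0.016,-0.02],
    [0.005,-0.016,-0.018],
    [0.002,-0.004,-0.006]
  ],
  "angular": [
    [-0.02,-0.015,-0.05],
    [-0.02,-0.015,-0.05],
    [-0.02,-0.015,-0.05],
    [-0.017,-0.013,-0.047],
    [0,0,0],
    [0,0,0],
    [0,0,0],
    [0,0,0]
  ],
  "hand": [0.62,0.62,0.62,0.62,0.62,0.62,0.62,0.62]
}}

```text
clock: 3.78
position: [0.44, 0.169, 0.2379]
ee_rot: [0.277, 0.555, 0.757, -0.205]
contact_force: [0.9, 0.1, -0.2]
width: 0.0526
gripper_force: 0.0
```

Run:
```python
from h import *
p,r,s=here()
G=tcp(binp(.064,-.0444,.030),RB)
print(p,s["width"],s["clock"],s["contact_force"]);print(delta(p,r,G,RB))
a=manip.get_image("top")[165:315,390:520,::-1];b=manip.get_image("side")[235:385,310:440,::-1]
cv2.imwrite("pics/grasp1.png",cv2.resize(np.hstack([a,b]),None,fx=3.07,fy=3.07,interpolation=3))
print("exp tips",proj("side",p+r.apply([[0,.027,.17],[0,-.027,.17]])),proj("top",p+r.apply([[0,.027,.17],[0,-.027,.17]])))
```

```text
[0.44  0.169 0.238] 0.052628712097252624 3.7833 [ 0.861  0.136 -0.199]
(array([ 0.015, -0.018, -0.05 ]), array([ 0.059, -0.014,  0.173]))
exp tips [[370.766 317.273]
 [353.99  330.916]] [[456.237 252.821]
 [464.9   275.147]]
```

View pics/grasp1.png

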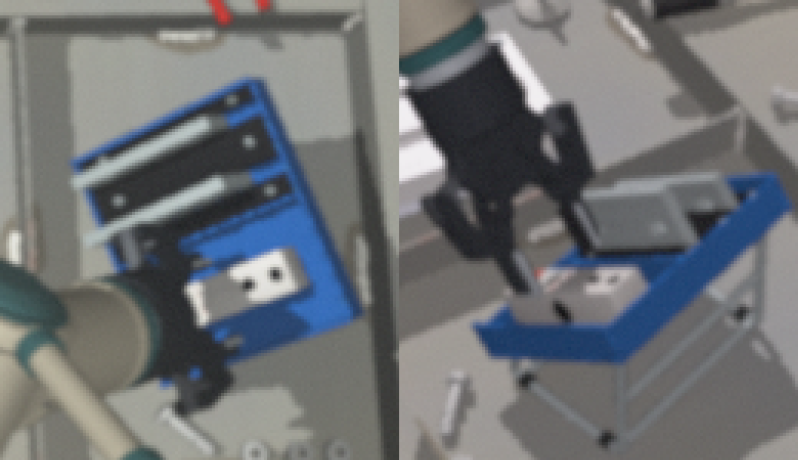

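The fingers straddle the cell: the near finger's tip is at (530,290) in the crop, as predicted, and the knuckles are clear of the wide plate. I'll read the settled pose and finish the descent.

Run:
```python
from h import *
p,r,s=here()
G=tcp(binp(.064,-.0444,.030),RB)
print(p,s["clock"],s["qd"]);print(delta(p,r,G,RB))
```

```text
[0.441 0.17  0.238] 3.8833 [ 0.019 -0.005 -0.028  0.004  0.006 -0.005]
(array([ 0.014, -0.021, -0.051]), array([ 0.049, -0.   ,  0.159]))
```

{"name": "carry_out", "arguments": {
  "linear": [
    [0.002,0.006,-0.005],
    [0.001,0.006,-0.005],
    [0.002,-0.006,-0.008],
    [0.003,-0.008,-0.01],
    [0.003,-0.008,-0.01],
    [0.002,-0.007,-0.008],
    [0.001,-0.004,-0.005],
    [0,0,0]
  ],
  "angular": [
    [0.025,0,0.08],
    [0.025,0,0.08],
    [0,0,0],
    [0,0,0],
    [0,0,0],
    [0,0,0],
    [0,0,0],
    [0,0,0]
  ],
  "hand": [0.62,0.62,0.62,0.62,0.62,0.62,0.62,0.62]
}}

```text
clock: 4.55
position: [0.448, 0.1608, 0.2121]
ee_rot: [0.277, 0.55, 0.762, -0.2]
contact_force: [-0.5, -0.1, -0.8]
width: 0.0529
gripper_force: 0.0
```

Run:
```python
from h import *
p,r,s=here()
G=tcp(binp(.064,-.0444,.030),RB)
print(p,s["clock"],s["qd"],s["contact_force"]);d=delta(p,r,G,RB);print(d,"in bin s,y,h mm",np.array([BU,BY,BN])@d[0]*500)
```

```text
[0.448 0.161 0.212] 4.55 [ 0.008 -0.008 -0.013  0.008  0.009 -0.005] [-0.545 -0.099 -0.818]
(array([-0.001, -0.002,  0.002]), array([ 0.002, -0.009, -0.032])) in bin s,y,h mm [ 1.194 -0.579  0.044]
```

{"name": "carry_out", "arguments": {
  "linear": [
    [0,0,0],
    [0,0,0],
    [0,0,0],
    [0,0,0],
    [0,0,0],
    [0,0,0]
  ],
  "angular": [
    [0,0,0],
    [0,0,0],
    [0,0,0],
    [0,0,0],
    [0,0,0],
    [0,0,0]
  ],
  "hand": [0.5,0.4,0.2,0.2,0.2,0.2],
  "force": 60
}}

```text
clock: 5.05
position: [0.4471, 0.1611, 0.213]
ee_rot: [0.277, 0.55, 0.762, -0.201]
contact_force: [-5.7, 1.0, 3.6]
width: 0.031
gripper_force: 60.7
```

Run:
```python
from h import *
p,r,s=here()
print(p,s["clock"],s["contact_force"],s["moment"],s["width"],s["gripper_force"])
# lift 60mm along BN plus plan to above nest
L=p+.06*BN; gn=TO-.0444*TX-.0314*TY+Z*(.026+.030);H=tcp(gn,RT)+.06*Z
print("lift",.06*BN/.5,delta(L,r,H,RT))
```

```text
[0.447 0.161 0.213] 5.05 [-5.659  1.036  3.569] [-0.008  0.752 -0.553] 0.030955981459884752 60.65555155277252
lift [-0.024  0.073  0.092] (array([-0.016,  0.196,  0.024]), array([ 5.702,  7.266, 14.062]))
```

{"name": "carry_out", "arguments": {
  "linear": [
    [-0.001,0.004,0.005],
    [-0.003,0.01,0.013],
    [-0.005,0.015,0.018],
    [-0.005,0.015,0.019],
    [-0.005,0.015,0.019],
    [-0.005,0.014,0.018],
    [0,0,0]
  ],
  "angular": [
    [0,0,0],
    [0,0,0],
    [0,0,0],
    [0,0,0],
    [0,0,0],
    [0,0,0],
    [0,0,0]
  ],
  "hand": [0.2,0.2,0.2,0.2,0.2,0.2,0.2]
}}

```text
clock: 5.63
position: [0.4368, 0.2, 0.2598]
ee_rot: [0.278, 0.55, 0.763, -0.196]
contact_force: [0.5, 0.6, -5.9]
width: 0.0309
gripper_force: 60.6
```

Run:
```python
from h import *
p,r,s=here()
print(p,s["clock"],s["contact_force"],s["moment"],s["width"],s["gripper_force"])
gn=TO-.0444*TX-.0314*TY+Z*(.026+.030);H=tcp(gn,RT)+.08*Z
print(delta(p,r,H,RT))
```

```text
[0.437 0.2   0.26 ] 5.6333 [ 0.549  0.624 -5.881] [0.928 0.262 0.014] 0.030906728518861403 60.59684872627258
(array([-0.019,  0.191,  0.062]), array([ 5.578,  7.287, 14.05 ]))
```

{"name": "carry_out", "arguments": {
  "linear": [
    [-0.001,0.01,0.004],
    [-0.001,0.01,0.004],
    [-0.001,0.01,0.004],
    [-0.001,0.01,0.004],
    [-0.001,0.01,0.004],
    [-0.001,0.01,0.004],
    [-0.001,0.01,0.004],
    [-0.001,0.01,0.004]
  ],
  "angular": [
    [0.279,0.364,0.703],
    [0.279,0.364,0.703],
    [0.279,0.364,0.703],
    [0.279,0.364,0.703],
    [0.279,0.364,0.703],
    [0.279,0.364,0.703],
    [0.279,0.364,0.703],
    [0.279,0.364,0.703]
  ],
  "hand": [0.2,0.2,0.2,0.2,0.2,0.2,0.2,0.2]
}}

```text
clock: 6.3
position: [0.4319, 0.2381, 0.274]
ee_rot: [0.175, 0.361, 0.907, -0.127]
contact_force: [0.1, 0.6, -5.4]
width: 0.0306
gripper_force: 60.3
```

{"name": "carry_out", "arguments": {
  "linear": [
    [-0.001,0.01,0.003],
    [-0.001,0.01,0.003],
    [-0.001,0.01,0.003],
    [-0.001,0.01,0.003],
    [-0.001,0.01,0.003],
    [-0.001,0.01,0.003],
    [-0.001,0.01,0.003],
    [-0.001,0.01,0.003]
  ],
  "angular": [
    [0.279,0.364,0.703],
    [0.279,0.364,0.703],
    [0.279,0.364,0.703],
    [0.279,0.364,0.703],
    [0.279,0.364,0.703],
    [0.279,0.364,0.703],
    [0.279,0.364,0.703],
    [0.279,0.364,0.703]
  ],
  "hand": [0.2,0.2,0.2,0.2,0.2,0.2,0.2,0.2]
}}

```text
clock: 6.97
position: [0.4278, 0.2777, 0.2859]
ee_rot: [0.06, 0.147, 0.986, -0.045]
contact_force: [-0.1, -0.3, -6.2]
width: 0.0307
gripper_force: 60.3
```

{"name": "carry_out", "arguments": {
  "linear": [
    [-0.001,0.01,0.002],
    [-0.001,0.01,0.002],
    [-0.001,0.01,0.001],
    [0,0.004,0.001],
    [0,0,0],
    [0,0,0]
  ],
  "angular": [
    [0.279,0.364,0.703],
    [0.279,0.364,0.703],
    [0.279,0.364,0.703],
    [0.279,0.364,0.703],
    [0,0,0],
    [0,0,0]
  ],
  "hand": [0.2,0.2,0.2,0.2,0.2,0.2]
}}

```text
clock: 7.47
position: [0.4268, 0.2944, 0.289]
ee_rot: [0.002, 0.038, 0.999, -0.004]
contact_force: [0.4, -0.8, -6.7]
width: 0.0304
gripper_force: 60.3
```

Run:
```python
from h import *
p,r,s=here()
print(p,s["clock"],s["contact_force"],s["moment"],s["width"],s["qpos"],s["qd"])
gn=TO-.0444*TX-.0314*TY+Z*(.026+.030);H=tcp(gn,RT)+.08*Z
print(delta(p,r,H,RT))
a=manip.get_image("top")[200:330,290:400,::-1];b=manip.get_image("side")[220:350,240:390,::-1]
cv2.imwrite("pics/hover.png",cv2.resize(np.hstack([a,b]),None,fx=3.05,fy=3.05,interpolation=3))
```

```text
[0.427 0.294 0.289] 7.4667 [ 0.367 -0.776 -6.679] [-0.036  0.02  -0.019] 0.030423764384287736 [ 0.473  0.287  1.802 -0.009  1.054 -1.018] [ 0.004 -0.006  0.005 -0.001 -0.     0.004]
(array([0.001, 0.002, 0.004]), array([ 0.094,  0.043, -0.007]))
```

View pics/hover.png

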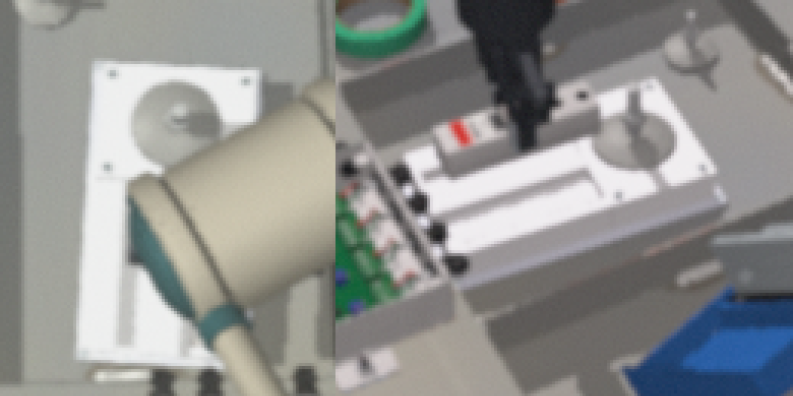

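The hover picture shows the cell level in the grip above the tray, with its red end towards the robot at (460,132) and a hole at (582,97). The foot is undisturbed. I'll use the red stripe to measure how far the cell is off-centre in the grip.

Run:
```python
from h import *
def red(im):
    h=cv2.cvtColor(im,cv2.COLOR_BGR2HSV);m=(((h[...,0]<8)|(h[...,0]>172))&(h[...,1]>110)&(h[...,2]>90)).astype(np.uint8)
    return m
def cent(m,x0,x1,y0,y1):
    w=np.zeros_like(m);w[y0:y1,x0:x1]=m[y0:y1,x0:x1];n,l,st,c=cv2.connectedComponentsWithStats(w);i=1+st[1:,4].argmax();return c[i],st[i]
a=cv2.imread("pics/side1.png");t=cv2.imread("pics/top1.png")
cs,st=cent(red(a),325,400,300,350);print("bin side",cs,st)
ct,st=cent(red(t),415,470,240,300);print("bin top",ct,st)
X,e=tri(ct,cs);d=X-binp(.064,-.0444,.032);print("stripe in cell frame s,y,h",np.array([BU,BY,BN])@d,e)
def onpl(n,uv,o,nn):
    c,v=ray(n,uv);return c+v*((o-c)@nn/(v@nn))
ref={}
for n,u in(("top",ct),("side",cs)): print(n,np.array([BU,BY])@(onpl(n,u,binp(.064,-.0444,.032),BN)-binp(.064,-.0444,.032)))
b=np.ascontiguousarray(manip.get_image("side")[:,:,::-1]);cv2.imwrite("pics/side2.png",b)
cb,st=cent(red(b),365,420,230,290) if 0 else cent(red(b),260,310,240,290);print("now",cb,st)
p,r,s=here()
q=onpl("side",cb,np.array([0,0,p[2]-.155+.002]),Z);print("stripe vs tcp in tray axes",(q-p)@TX,(q-p)@TY)
gray=cv2.cvtColor(rect("side",b,np.r_[p[:2],p[2]-.153],TX,TY,.19,.06),cv2.COLOR_BGR2GRAY).astype(float)
cv2.imwrite("pics/cell_rect.png",gray)
prof=cv2.GaussianBlur(gray[:,45:75].mean(1).reshape(1,-1),(0,0),2).ravel();g=np.gradient(prof)
for lo,hi in((20,100),(280,370)): i=np.argsort(-abs(g[lo:hi]))[:1]+lo;print("end edge",(i-190)*.5,g[i])
print(np.round(prof[20:360:6]).astype(int))
```

```text
bin side [353. 325.] [352 324   3   3   3]
bin top [440. 269.] [437 264   7  11  35]
stripe in cell frame s,y,h [-0.046  0.001  0.002] 0.003551176882110368
top [-0.048 -0.   ]
side [-0.049  0.005]
now [280.444 263.037] [278 260   6   7  27]
stripe vs tcp in tray axes -0.0432988822222032 -0.0004894461370429986
end edge [-47.5] [-8.001]
end edge [55.] [-5.913]
[175 176 176 177 176 175 160 147 173 202 207 200 169 123 105 135 173 179
 183 203 208 203 175 124  89  92 112  99  59  37  32  32  32  32  33  37
  39  42  51  64  73  98 148 184 195 194 176 142 123 143 171 176 171 171
 171 171 170][ WARN:0@0.655] global loadsave.cpp:1063 imwrite_ Unsupported depth image for selected encoder is fallbacked to CV_8U.
```

The red stripe, hole and end edges all show the cell sitting about 4.3 mm towards tray +x in the grip, and centred across. I'll shift for that, level the tool and come down to 15 mm above the nest floor.

{"name": "carry_out", "arguments": {
  "linear": [
    [-0.004,0.001,0],
    [-0.004,0.001,-0.01],
    [0,0.001,-0.02],
    [0,0,-0.022],
    [0,0,-0.022],
    [0,0,-0.022],
    [0,0,-0.02],
    [0,0,-0.01]
  ],
  "angular": [
    [0.05,0.02,0],
    [0.04,0.02,0],
    [0,0,0],
    [0,0,0],
    [0,0,0],
    [0,0,0],
    [0,0,0],
    [0,0,0]
  ],
  "hand": [0.2,0.2,0.2,0.2,0.2,0.2,0.2,0.2]
}}

```text
clock: 8.28
position: [0.422, 0.2962, 0.2249]
ee_rot: [-0.001, 0.037, 0.999, 0.0]
contact_force: [-0.4, -1.3, -6.2]
width: 0.0304
gripper_force: 60.2
```

```bash
cat >> h.py <<'E'
def onpl(n,uv,o,nn):
    c,v=ray(n,uv);return c+v*((o-c)@nn/(v@nn))
def redc(im,x0,x1,y0,y1):
    h=cv2.cvtColor(im,cv2.COLOR_BGR2HSV);m=(((h[...,0]<8)|(h[...,0]>172))&(h[...,1]>110)&(h[...,2]>90)).astype(np.uint8)
    w=np.zeros_like(m);w[y0:y1,x0:x1]=m[y0:y1,x0:x1];n,l,st,c=cv2.connectedComponentsWithStats(w);return c[1+st[1:,4].argmax()]
E
python3 - <<'E'
from h import *
b=np.ascontiguousarray(manip.get_image("side")[:,:,::-1]);cv2.imwrite("pics/side3.png",b)
p,r,s=here();print(p,s["contact_force"],s["clock"])
gn=TO-.0444*TX-.0314*TY+Z*(.026+.030);H=tcp(gn-.0043*TX,RT)
d=delta(p,r,H,RT);print(d,d[0]*500)
z=p[2]-.153
cb=redc(b,255,320,240,310);q=onpl("side",cb,np.array([0,0,z]),Z);print(cb,"stripe vs tcp",(q-p)@TX,(q-p)@TY,"vs nest",(q-gn)@TX,(q-gn)@TY)
g=cv2.cvtColor(rect("side",b,np.r_[gn[:2],z],TX,TY,.19,.06),cv2.COLOR_BGR2GRAY).astype(float)
prof=g[:,50:70].mean(1);k=np.arange(0,380,6);print(np.c_[(k-190)*.5,np.round(prof[k])][np.r_[4:20,40:60]].astype(int).tolist())
# across edges near ends
for a in((70,85),(275,290)): pr=g[a[0]:a[1]].mean(0);print(np.round(pr[::4]).astype(int))
E
```

```text
[0.422 0.296 0.225] [-0.323 -0.6   -6.181] 8.3333
(array([ 0.002, -0.   , -0.027]), array([-0.004, -0.036, -0.024])) [  0.997  -0.222 -13.563]
[279.957 282.348] stripe vs tcp -0.0443384925164592 0.0001171116438308459 vs nest -0.04964904584635375 0.00026261551336659067
[[-83, 44], [-80, 49], [-77, 97], [-74, 169], [-71, 171], [-68, 168], [-65, 199], [-62, 208], [-59, 204], [-56, 182], [-53, 134], [-50, 102], [-47, 124], [-44, 167], [-41, 180], [-38, 176], [25, 57], [28, 75], [31, 98], [34, 144], [37, 184], [40, 195], [43, 196], [46, 180], [49, 139], [52, 107], [55, 127], [58, 176], [61, 216], [64, 221], [67, 184], [70, 158], [73, 164], [76, 167], [79, 169], [82, 173]]
[122 124 126 128 130 136 146 158 169 176 177 179 179 180 180 181 181 181
 180 180 184 193 204 213 214 202 183 164 154 155]
[113 114 116 118 120 125 135 151 167 180 188 191 190 181 172 166 169 177
 185 191 197 204 210 214 210 200 185 175 169 172]
```

{"name": "carry_out", "arguments": {
  "linear": [
    [0.001,0,0],
    [0.001,0,-0.002],
    [0,0,-0.002],
    [0,0,-0.002],
    [0,0,-0.003],
    [0,0,-0.003],
    [0,0,-0.003],
    [0,0,-0.003]
  ],
  "angular": [
    [0,-0.03,-0.02],
    [0,0,0],
    [0,0,0],
    [0,0,0],
    [0,0,0],
    [0,0,0],
    [0,0,0],
    [0,0,0]
  ],
  "hand": [0.2,0.2,0.2,0.2,0.2,0.2,0.2,0.2]
}}

```text
clock: 9.0
position: [0.4238, 0.2965, 0.2213]
ee_rot: [0.002, 0.038, 0.999, 0.002]
contact_force: [-7.8, -5.8, 33.5]
width: 0.0308
gripper_force: 65.3
```

Run:
```python
from h import *
p,r,s=here();print(p,s["contact_force"],s["moment"],s["clock"])
gn=TO-.0444*TX-.0314*TY+Z*(.026+.030);H=tcp(gn-.0043*TX,RT)
d=delta(p,r,H,RT);print(d,d[0]*500)
```

```text
[0.424 0.297 0.221] [-7.789 -5.804 33.531] [-0.453  1.345 -0.023] 9.0
(array([-0.002, -0.001, -0.021]), array([-0.037,  0.056, -0.005])) [ -0.866  -0.627 -10.312]
```

The cell caught on the nest's +y rim: the moment puts the contact 15 mm to +y, with about 40 N. I'll lift off, move 2 mm to −y and 1 mm to −x, and remeasure.

{"name": "carry_out", "arguments": {
  "linear": [
    [0,0,0.006],
    [0,0,0.008],
    [0,0,0.01],
    [-0.002,-0.002,0],
    [0,-0.002,0],
    [0,0,0]
  ],
  "angular": [
    [0,0,0],
    [0,0,0],
    [0,0,0],
    [0,0,0],
    [0,0,0],
    [0,0,0]
  ],
  "hand": [0.2,0.2,0.2,0.2,0.2,0.2]
}}

```text
clock: 9.5
position: [0.4224, 0.2942, 0.2294]
ee_rot: [0.001, 0.038, 0.999, 0.001]
contact_force: [0.6, -1.2, -6.7]
width: 0.0307
gripper_force: 60.3
```

Run:
```python
from h import *
b=np.ascontiguousarray(manip.get_image("side")[:,:,::-1]);cv2.imwrite("pics/side4.png",b)
p,r,s=here();print(p,s["contact_force"],s["moment"],s["clock"])
gn=TO-.0444*TX-.0329*TY+Z*(.026+.030);H=tcp(gn-.0043*TX,RT)
d=delta(p,r,H,RT);print(d,"tray axes mm",d[0]@TX*500,d[0]@TY*500,d[0][2]*500)
z=p[2]-.153
cb=redc(b,255,320,240,310);q=onpl("side",cb,np.array([0,0,z]),Z);print(cb,"stripe vs tcp",(q-p)@TX,(q-p)@TY,"vs nest",(q-gn)@TX,(q-gn)@TY)
g=cv2.cvtColor(rect("side",b,np.r_[gn[:2],z],TX,TY,.19,.06),cv2.COLOR_BGR2GRAY).astype(float)
k=np.arange(0,380,4)
for c in((35,55),(60,80)):
    prof=g[:,c[0]:c[1]].mean(1);print(c,np.c_[(k-190)*.5,np.round(prof[k])][np.r_[8:22,70:88]].astype(int).tolist())
```

```text
[0.422 0.294 0.229] [ 0.08   0.226 -5.933] [ 0.045 -0.019 -0.074] 9.55
(array([ 0.001,  0.   , -0.037]), array([-0.02 ,  0.024, -0.003])) tray axes mm 0.3495983643497137 0.16608026241821058 -18.338004507848698
[280.44 281.12] stripe vs tcp -0.043760041967933754 0.0008650958142447232 vs nest -0.048409640332283496 0.0006990155518264949
(35, 55) [[-79, 125], [-77, 180], [-75, 212], [-73, 198], [-71, 162], [-69, 143], [-67, 161], [-65, 187], [-63, 202], [-61, 206], [-59, 205], [-57, 197], [-55, 181], [-53, 155], [45, 192], [47, 189], [49, 184], [51, 176], [53, 172], [55, 172], [57, 178], [59, 185], [61, 187], [63, 178], [65, 161], [67, 151], [69, 154], [71, 160], [73, 163], [75, 165], [77, 166], [79, 167]]
(60, 80) [[-79, 87], [-77, 130], [-75, 183], [-73, 220], [-71, 221], [-69, 201], [-67, 188], [-65, 194], [-63, 205], [-61, 210], [-59, 209], [-57, 202], [-55, 183], [-53, 154], [45, 196], [47, 189], [49, 172], [51, 147], [53, 129], [55, 131], [57, 150], [59, 174], [61, 198], [63, 210], [65, 206], [67, 191], [69, 173], [71, 167], [73, 167], [75, 169], [77, 171], [79, 172]]
```

{"name": "carry_out", "arguments": {
  "linear": [
    [0,0,-0.004],
    [0,0,-0.004],
    [0,0,-0.004],
    [0,0,-0.002],
    [0,0,-0.002],
    [0,0,-0.002],
    [0,0,-0.001],
    [0,0,0]
  ],
  "angular": [
    [-0.01,0.01,0],
    [-0.01,0.01,0],
    [0,0,0],
    [0,0,0],
    [0,0,0],
    [0,0,0],
    [0,0,0],
    [0,0,0]
  ],
  "hand": [0.2,0.2,0.2,0.2,0.2,0.2,0.2,0.2]
}}

```text
clock: 10.22
position: [0.4227, 0.2945, 0.2202]
ee_rot: [0.001, 0.038, 0.999, 0.0]
contact_force: [-0.5, 0.2, -6.0]
width: 0.0308
gripper_force: 60.3
```

```bash
cat > st.py <<'E'
from h import *
import sys
p,r,s=here();F=s["contact_force"];M=s["moment"];print("p",p*1000,"F",F,"M",M,"t",s["clock"],"w",s["width"])
f=F+[0,0,6.2]
if f[2]>5: print("contact rx,ry mm",1000*(-.185*F[0]-M[1])/f[2],1000*(M[0]-.185*F[1])/f[2])
E
python3 st.py
```

```text
p [422.684 294.45  220.196] F [-0.5    0.178 -5.998] M [-0.018 -0.001  0.005] t 10.2167 w 0.030793876591457152
```

{"name": "carry_out", "arguments": {
  "linear": [
    [0,0,-0.002],
    [0,0,-0.002],
    [0,0,-0.002],
    [0,0,-0.002],
    [0,0,-0.002],
    [0,0,-0.002],
    [0,0,0],
    [0,0,0]
  ],
  "angular": [
    [0,0,0],
    [0,0,0],
    [0,0,0],
    [0,0,0],
    [0,0,0],
    [0,0,0],
    [0,0,0],
    [0,0,0]
  ],
  "hand": [0.2,0.2,0.2,0.2,0.2,0.2,0.2,0.2]
}}

```text
clock: 10.88
position: [0.4227, 0.2945, 0.2143]
ee_rot: [0.001, 0.038, 0.999, 0.0]
contact_force: [-0.7, 0.2, -6.8]
width: 0.0307
gripper_force: 60.3
```

```bash
python3 st.py
```

```text
p [422.697 294.453 214.253] F [-0.668  0.167 -6.753] M [-0.002  0.02  -0.022] t 10.8833 w 0.03072269080287453
```

In the nest with no contact. Next, slow 0.5 mm steps to touch the floor.

{"name": "carry_out", "arguments": {
  "linear": [
    [0,0,-0.001],
    [0,0,-0.001],
    [0,0,-0.001],
    [0,0,-0.001],
    [0,0,-0.001],
    [0,0,0],
    [0,0,0]
  ],
  "angular": [
    [0,0,0],
    [0,0,0],
    [0,0,0],
    [0,0,0],
    [0,0,0],
    [0,0,0],
    [0,0,0]
  ],
  "hand": [0.2,0.2,0.2,0.2,0.2,0.2,0.2]
}}

```text
clock: 11.47
position: [0.4227, 0.2945, 0.212]
ee_rot: [0.001, 0.038, 0.999, 0.0]
contact_force: [-0.2, -0.1, -4.5]
width: 0.0307
gripper_force: 60.4
```

```bash
python3 st.py
```

```text
p [422.724 294.477 211.972] F [-0.243 -0.113 -4.537] M [-0.069  0.078 -0.022] t 11.4667 w 0.03070421159496596
```

{"name": "carry_out", "arguments": {
  "linear": [
    [0,0,-0.001],
    [0,0,0],
    [0,0,0]
  ],
  "angular": [
    [0,0,0],
    [0,0,0],
    [0,0,0]
  ],
  "hand": [0.2,0.2,0.2]
}}

```text
clock: 11.72
position: [0.4227, 0.2945, 0.2119]
ee_rot: [0.001, 0.038, 0.999, 0.0]
contact_force: [-2.1, -0.9, 3.6]
width: 0.0306
gripper_force: 61.3
```

```bash
python3 st.py
```

```text
p [422.672 294.478 211.913] F [-2.099 -0.866  3.555] M [-0.292  0.352 -0.019] t 11.7167 w 0.03064684143634204
contact rx,ry mm 3.7207806708639963 -13.47299524823718
```

{"name": "carry_out", "arguments": {
  "linear": [
    [0,0,0],
    [0,0,0],
    [0,0,0],
    [0,0,0],
    [0,0,0]
  ],
  "angular": [
    [0,0,0],
    [0,0,0],
    [0,0,0],
    [0,0,0],
    [0,0,0]
  ],
  "hand": [0.38,0.42,0.46,0.5,0.52]
}}

```text
clock: 12.13
position: [0.423, 0.2946, 0.2114]
ee_rot: [0.001, 0.038, 0.999, 0.001]
contact_force: [-0.1, -0.1, 0.1]
width: 0.0443
gripper_force: 0.0
```

{"name": "carry_out", "arguments": {
  "linear": [
    [0,0,0.01],
    [0,0,0.03],
    [0,0,0.06],
    [0,0,0.07],
    [0,0,0.03],
    [0,0,0]
  ],
  "angular": [
    [0,0,0],
    [0,0,0],
    [0,0,0],
    [0,0,0],
    [0,0,0],
    [0,0,0]
  ],
  "hand": [0.52,0.52,0.52,0.52,0.45,0.38]
}}

```text
clock: 12.63
position: [0.4241, 0.2952, 0.3158]
ee_rot: [0.005, 0.038, 0.999, 0.003]
contact_force: [1.0, 0.6, -0.5]
width: 0.0322
gripper_force: 0.0
```

```bash
python3 st.py
python3 - <<'E'
from h import *
for n in P: cv2.imwrite(f"pics/{n}5.png",manip.get_image(n)[:,:,::-1])
p,r,s=here()
b=cv2.imread("pics/side5.png");cb=redc(b,255,320,230,330);q=onpl("side",cb,np.array([0,0,.058]),Z)-TO;print("stripe tray",q@TX,q@TY)
P2=tcp(binp(.059,.030,.048),RB)
print("pre plate",P2+.08*BN,delta(p,r,P2+.08*BN,RB))
# cell long edges in rectified top plane z=.058
g=cv2.cvtColor(rect("side",b,TO-.0444*TX-.0329*TY+.058*Z,TX,TY,.19,.06),cv2.COLOR_BGR2GRAY).astype(float)
for a in(70,90,280,300): print(np.round(g[a:a+12].mean(0)[::6]).astype(int))
E
```

```text
p [424.054 295.204 315.825] F [ 1.034  0.626 -0.507] M [-0.018  0.021 -0.02 ] t 12.6333 w 0.03218401905096083
contact rx,ry mm -37.39088282841026 -23.521687804711522
stripe tray -0.0923145196719305 -0.032206015408475695
pre plate [0.498 0.247 0.285] (array([ 0.15 , -0.096, -0.055]), array([ -5.687,  -7.23 , -14.1  ]))
[121 124 126 130 144 169 190 198 201 201 200 202 203 203 209 221 232 237
 238 239]
[119 122 125 129 139 153 151 134 118 112 112 113 112 116 141 187 225 237
 238 238]
[112 114 116 120 132 154 176 190 189 176 164 166 179 191 202 216 229 236
 238 239]
[171 166 159 145 140 153 175 186 183 161 134 128 153 182 198 209 221 230
 233 234]
```

The cell is seated. The floor contact is 9.5–10 mm below the rim contact, and the stripe is where it should be at x=−47.9 mm from the nest centre. On to the wide plate.

{"name": "carry_out", "arguments": {
  "linear": [
    [0.0075,-0.005,0],
    [0.0075,-0.005,0],
    [0.0075,-0.005,0],
    [0.0075,-0.005,0],
    [0.0075,-0.005,0],
    [0.0075,-0.005,0],
    [0.0075,-0.005,0],
    [0.0075,-0.005,0]
  ],
  "angular": [
    [-0.284,-0.361,-0.705],
    [-0.284,-0.361,-0.705],
    [-0.284,-0.361,-0.705],
    [-0.284,-0.361,-0.705],
    [-0.284,-0.361,-0.705],
    [-0.284,-0.361,-0.705],
    [-0.284,-0.361,-0.705],
    [-0.284,-0.361,-0.705]
  ],
  "hand": [0.38,0.38,0.38,0.38,0.38,0.38,0.38,0.38]
}}

```text
clock: 13.4
position: [0.4522, 0.274, 0.3095]
ee_rot: [0.117, 0.26, 0.954, -0.087]
contact_force: [0.5, -1.2, -0.8]
width: 0.0324
gripper_force: 0.0
```

{"name": "carry_out", "arguments": {
  "linear": [
    [0.0075,-0.005,-0.005],
    [0.0075,-0.005,-0.005],
    [0.0075,-0.005,-0.005],
    [0.0075,-0.005,-0.005],
    [0.0075,-0.005,-0.005],
    [0.0075,-0.005,-0.005],
    [0.0075,-0.005,-0.005],
    [0.0075,-0.005,-0.005]
  ],
  "angular": [
    [-0.284,-0.361,-0.705],
    [-0.284,-0.361,-0.705],
    [-0.284,-0.361,-0.705],
    [-0.284,-0.361,-0.705],
    [-0.284,-0.361,-0.705],
    [-0.284,-0.361,-0.705],
    [-0.284,-0.361,-0.705],
    [-0.284,-0.361,-0.705]
  ],
  "hand": [0.38,0.38,0.38,0.38,0.38,0.38,0.38,0.38]
}}

```text
clock: 14.07
position: [0.4822, 0.2541, 0.2893]
ee_rot: [0.227, 0.462, 0.841, -0.167]
contact_force: [1.1, -0.2, 0.2]
width: 0.0322
gripper_force: 0.0
```

{"name": "carry_out", "arguments": {
  "linear": [
    [0.0075,-0.005,-0.005],
    [0.0075,-0.005,-0.005],
    [0.0075,-0.005,-0.005],
    [0.0075,-0.005,-0.005],
    [0,0,0],
    [0,0,0],
    [0,0,0]
  ],
  "angular": [
    [-0.284,-0.361,-0.705],
    [-0.284,-0.361,-0.705],
    [-0.284,-0.361,-0.705],
    [-0.284,-0.361,-0.705],
    [0,0,0],
    [0,0,0],
    [0,0,0]
  ],
  "hand": [0.38,0.38,0.38,0.38,0.38,0.38,0.38]
}}

```text
clock: 14.65
position: [0.4973, 0.2444, 0.2804]
ee_rot: [0.275, 0.551, 0.762, -0.201]
contact_force: [-0.3, 0.3, 0.4]
width: 0.0326
gripper_force: 0.0
```

```bash
python3 st.py
cat > gp.py <<'E'
from h import *
p,r,s=here();P2=tcp(binp(.061,.029,.048),RB);d=delta(p,r,P2,RB);print(d,"s,y,h mm",np.array([BU,BY,BN])@d[0]*500,s["qd"])
E
python3 gp.py; python3 -c "
from h import *
print((np.array([BU,BY,BN])/500*1000/1000))"
```

```text
p [497.321 244.431 280.426] F [-0.327  0.288  0.367] M [0.322 0.105 0.042] t 14.65 w 0.032625353334040645
contact rx,ry mm -6.7639762397610195 40.977437564740896
(array([ 0.032, -0.097, -0.111]), array([-0.021, -0.049, -0.009])) s,y,h mm [  3.278  -0.115 -75.474] [ 0.    -0.013 -0.008 -0.002  0.004  0.008]
[[ 0.    -0.001  0.001]
 [ 0.002  0.001  0.   ]
 [-0.     0.001  0.002]]
```

{"name": "carry_out", "arguments": {
  "linear": [
    [0.006,-0.018,-0.02],
    [0.006,-0.018,-0.02],
    [0.006,-0.018,-0.02],
    [0.004,-0.013,-0.015],
    [0.004,-0.013,-0.015],
    [0.002,-0.007,-0.009],
    [0.002,-0.005,-0.006],
    [0.002,-0.005,-0.006]
  ],
  "angular": [
    [-0.01,-0.025,-0.005],
    [-0.01,-0.025,-0.005],
    [0,0,0],
    [0,0,0],
    [0,0,0],
    [0,0,0],
    [0,0,0],
    [0,0,0]
  ],
  "hand": [0.38,0.38,0.38,0.38,0.38,0.38,0.38,0.38]
}}

```text
clock: 15.32
position: [0.5139, 0.1958, 0.2257]
ee_rot: [0.278, 0.552, 0.761, -0.2]
contact_force: [-0.9, -0.5, 0.8]
width: 0.0324
gripper_force: 0.0
```

```bash
python3 st.py;python3 gp.py
python3 - <<'E'
from h import *
a=manip.get_image("top")[:,:,::-1];b=manip.get_image("side")[:,:,::-1];cv2.imwrite("pics/top6.png",a);cv2.imwrite("pics/side6.png",b)
E
```

```text
p [513.854 195.805 225.693] F [-0.906 -0.511  0.848] M [0.3   0.099 0.025] t 15.3167 w 0.03236360578861422
contact rx,ry mm 9.730775150238975 55.98329398517385
(array([-0.001,  0.   , -0.002]), array([-0.007,  0.035,  0.014])) s,y,h mm [-0.882 -0.633 -0.534] [-0.053  0.039  0.042 -0.055 -0.094  0.037]
```

{"name": "carry_out", "arguments": {
  "linear": [
    [0,0,0],
    [0,0,0],
    [0,0,0],
    [0,0,0],
    [0,0,0],
    [0,0,0]
  ],
  "angular": [
    [0,0,0],
    [0,0,0],
    [0,0,0],
    [0,0,0],
    [0,0,0],
    [0,0,0]
  ],
  "hand": [0.25,0.15,0,0,0,0],
  "force": 70
}}

```text
clock: 15.92
position: [0.5135, 0.1962, 0.2262]
ee_rot: [0.278, 0.552, 0.76, -0.2]
contact_force: [-3.3, 2.1, 4.1]
width: 0.0086
gripper_force: 69.1
```

```bash
python3 st.py;python3 gp.py; python3 -c "
from h import *
p,r,s=here();print('F in s,y,h',np.array([BU,BY,BN])@s['contact_force'],s['gripper_force'])"
```

```text
p [513.48  196.196 226.231] F [-3.302  2.146  4.13 ] M [ 0.244  0.46  -0.142] t 15.9167 w 0.00860220626759352
contact rx,ry mm 14.58687866649545 -14.801602535348382
(array([-0.001, -0.001, -0.003]), array([-0.004,  0.035,  0.016])) s,y,h mm [-0.853 -0.4   -1.26 ] [-0.     0.002 -0.    -0.001  0.002 -0.   ]
F in s,y,h [ 0.302 -2.466  5.137] 69.13460969924927
```

{"name": "carry_out", "arguments": {
  "linear": [
    [-0.001,0.004,0.005],
    [-0.002,0.006,0.008],
    [-0.004,0.012,0.015],
    [-0.004,0.012,0.015],
    [-0.006,0.018,0.023],
    [-0.006,0.018,0.023],
    [-0.006,0.018,0.023],
    [0,0,0]
  ],
  "angular": [
    [0,0,0],
    [0,0,0],
    [0,0,0],
    [0,0,0],
    [0,0,0],
    [0,0,0],
    [0,0,0],
    [0,0,0]
  ],
  "hand": [0,0,0,0,0,0,0,0]
}}

```text
clock: 16.58
position: [0.4995, 0.2425, 0.2842]
ee_rot: [0.278, 0.552, 0.761, -0.196]
contact_force: [2.0, 0.7, -4.0]
width: 0.0088
gripper_force: 68.6
```

```bash
python3 st.py
python3 - <<'E'
from h import *
p,r,s=here()
gs=TO-.0444*TX+.029*TY+Z*(.012+.048);H=tcp(gs,RT)
print("slot tcp",H,delta(p,r,H+.08*Z,RT))
E
```

```text
p [499.456 242.496 284.239] F [ 1.979  0.717 -3.973] M [0.815 0.196 0.035] t 16.5833 w 0.008799911028449136
slot tcp [0.432 0.356 0.215] (array([-0.135,  0.227,  0.022]), array([ 5.585,  7.311, 14.113]))
```

{"name": "carry_out", "arguments": {
  "linear": [
    [-0.0068,0.0114,0.006],
    [-0.0068,0.0114,0.006],
    [-0.0068,0.0114,0.006],
    [-0.0068,0.0114,0.006],
    [-0.0068,0.0114,0.006],
    [-0.0068,0.0114,0.006],
    [-0.0068,0.0114,0.006],
    [-0.0068,0.0114,0.006]
  ],
  "angular": [
    [0.279,0.365,0.705],
    [0.279,0.365,0.705],
    [0.279,0.365,0.705],
    [0.279,0.365,0.705],
    [0.279,0.365,0.705],
    [0.279,0.365,0.705],
    [0.279,0.365,0.705],
    [0.279,0.365,0.705]
  ],
  "hand": [0,0,0,0,0,0,0,0]
}}

```text
clock: 17.25
position: [0.4714, 0.2859, 0.3055]
ee_rot: [0.175, 0.362, 0.907, -0.127]
contact_force: [-0.5, -0.8, -4.7]
width: 0.0089
gripper_force: 68.3
```

{"name": "carry_out", "arguments": {
  "linear": [
    [-0.0068,0.0114,0.002],
    [-0.0068,0.0114,0.002],
    [-0.0068,0.0114,0.002],
    [-0.0068,0.0114,0.002],
    [-0.0068,0.0114,0.002],
    [-0.0068,0.0114,0.002],
    [-0.0068,0.0114,0.002],
    [-0.0068,0.0114,0.002]
  ],
  "angular": [
    [0.279,0.365,0.705],
    [0.279,0.365,0.705],
    [0.279,0.365,0.705],
    [0.279,0.365,0.705],
    [0.279,0.365,0.705],
    [0.279,0.365,0.705],
    [0.279,0.365,0.705],
    [0.279,0.365,0.705]
  ],
  "hand": [0,0,0,0,0,0,0,0]
}}

```text
clock: 17.92
position: [0.4441, 0.3311, 0.3134]
ee_rot: [0.06, 0.148, 0.986, -0.046]
contact_force: [0.1, -0.7, -4.2]
width: 0.009
gripper_force: 68.3
```

{"name": "carry_out", "arguments": {
  "linear": [
    [-0.0068,0.0114,0],
    [-0.0068,0.0114,0],
    [-0.0068,0.0114,0],
    [-0.0068,0.0114,0],
    [0,0,0],
    [0,0,0],
    [0,0,0]
  ],
  "angular": [
    [0.279,0.365,0.705],
    [0.279,0.365,0.705],
    [0.279,0.365,0.705],
    [0.279,0.365,0.705],
    [0,0,0],
    [0,0,0],
    [0,0,0]
  ],
  "hand": [0,0,0,0,0,0,0]
}}

```text
clock: 18.5
position: [0.4312, 0.3536, 0.3135]
ee_rot: [0.002, 0.038, 0.999, -0.004]
contact_force: [-0.0, 0.2, -5.0]
width: 0.0092
gripper_force: 68.3
```

```bash
python3 st.py
python3 - <<'E'
from h import *
p,r,s=here()
gs=TO-.0444*TX+.029*TY+Z*(.012+.048);H=tcp(gs,RT)
d=delta(p,r,H,RT);print(d,d[0]*500)
b=manip.get_image("side")[:,:,::-1];cv2.imwrite("pics/side7.png",b);a=manip.get_image("top")[:,:,::-1];cv2.imwrite("pics/top7.png",a)
# plate near face: vertical plane through grasp, offset -5mm in TY ; rows along TX, cols along Z
g=rect("side",np.ascontiguousarray(b),np.r_[p[:2],p[2]-.155-.018]-.005*TY,TX,Z,.19,.1)
cv2.imwrite("pics/plate_rect.png",g)
gr=cv2.cvtColor(g,cv2.COLOR_BGR2GRAY).astype(float)
k=np.arange(0,380,5)
for c in((50,65),(75,90),(100,115)): print(c,"z off",(np.mean(c)-100)*.5,np.c_[(k-190)*.5,gr[k][:,c[0]:c[1]].mean(1)].round().astype(int)[np.r_[15:30,50:66]].tolist())
print("cols at x=+45", gr[280:292].mean(0)[::6].round().astype(int),"x=-45",gr[95:107].mean(0)[::6].round().astype(int))
E
```

```text
p [431.207 353.566 313.532] F [-0.016  0.164 -5.043] M [ 0.013 -0.012  0.026] t 18.5 w 0.009184344057840908
(array([ 0.001,  0.004, -0.197]), array([ 0.104,  0.05 , -0.003])) [  0.621   2.218 -98.532]
(50, 65) z off -21.25 [[-58, 101], [-55, 102], [-52, 100], [-50, 102], [-48, 101], [-45, 101], [-42, 103], [-40, 101], [-38, 101], [-35, 102], [-32, 101], [-30, 103], [-28, 102], [-25, 102], [-22, 102], [30, 105], [32, 104], [35, 104], [38, 105], [40, 105], [42, 105], [45, 104], [48, 105], [50, 105], [52, 105], [55, 105], [58, 105], [60, 106], [62, 104], [65, 103], [68, 104]]
(75, 90) z off -8.75 [[-58, 100], [-55, 101], [-52, 102], [-50, 102], [-48, 101], [-45, 101], [-42, 107], [-40, 118], [-38, 131], [-35, 134], [-32, 126], [-30, 112], [-28, 103], [-25, 101], [-22, 102], [30, 110], [32, 122], [35, 131], [38, 132], [40, 124], [42, 112], [45, 107], [48, 106], [50, 107], [52, 106], [55, 105], [58, 104], [60, 101], [62, 99], [65, 101], [68, 102]]
(100, 115) z off 3.75 [[-58, 100], [-55, 101], [-52, 100], [-50, 101], [-48, 100], [-45, 104], [-42, 112], [-40, 118], [-38, 123], [-35, 124], [-32, 119], [-30, 108], [-28, 102], [-25, 100], [-22, 101], [30, 134], [32, 150], [35, 155], [38, 149], [40, 129], [42, 111], [45, 106], [48, 106], [50, 106], [52, 107], [55, 107], [58, 104], [60, 97], [62, 90], [65, 88], [68, 90]]
cols at x=+45 [155 155 151 138 120 108 104 103 104 105 104 105 105 106 106 107 106 106
 106 106 106 106 106 105 104 112 133 163 178 163 135 118 112  99] x=-45 [147 130 113 105 105 104 103 102 101 100 102 103 101 101 103 109 113 110
 105 101 101 101 102 100 100 109 134 164 177 168 144 118 106 101]
```

The side view shows the plate's holes at −36 and +36 mm about the tool, 72 mm apart as given, with the top edge level at both ends. The plate hangs centred and straight, so I'll correct and come down to just above the slot.

{"name": "carry_out", "arguments": {
  "linear": [
    [0.001,0.002,-0.01],
    [0,0.002,-0.02],
    [0,0,-0.025],
    [0,0,-0.025],
    [0,0,-0.025],
    [0,0,-0.02],
    [0,0,-0.01],
    [0,0,-0.004]
  ],
  "angular": [
    [0.05,0.025,0],
    [0.05,0.025,0],
    [0,0,0],
    [0,0,0],
    [0,0,0],
    [0,0,0],
    [0,0,0],
    [0,0,0]
  ],
  "hand": [0,0,0,0,0,0,0,0]
}}

```text
clock: 19.27
position: [0.4314, 0.3557, 0.2429]
ee_rot: [-0.001, 0.038, 0.999, 0.0]
contact_force: [0.3, -0.1, -4.5]
width: 0.009
gripper_force: 68.2
```

```bash
cat > pl.py <<'E'
from h import *
p,r,s=here()
gs=TO-.0444*TX+.029*TY+Z*(.012+.048);H=tcp(gs,RT)
d=delta(p,r,H,RT);print("to go: ang",d[1],"tray mm",d[0]@TX*500,d[0]@TY*500,d[0][2]*500)
E
python3 st.py; python3 pl.py
python3 - <<'E'
from h import *
p,r,s=here()
b=np.ascontiguousarray(manip.get_image("side")[:,:,::-1]);cv2.imwrite("pics/side8.png",b)
# slot row vs plate in side view: rectify z=.036 around the slot
o=TO-.0444*TX+.029*TY+.036*Z
g=cv2.cvtColor(rect("side",b,o,TX,TY,.15,.06),cv2.COLOR_BGR2GRAY);cv2.imwrite("pics/slotview.png",cv2.resize(g,None,fx=2,fy=2))
g=rect("side",b,np.r_[p[:2],p[2]-.155-.018]-.005*TY,TX,Z,.19,.1);cv2.imwrite("pics/plate_rect2.png",g);gr=cv2.cvtColor(g,cv2.COLOR_BGR2GRAY).astype(float)
k=np.arange(0,380,3)
print(np.c_[(k-190)*.5,gr[k][:,88:102].mean(1)].round().astype(int)[np.r_[18:46,80:114]].tolist())
E
```

```text
p [431.413 355.714 242.86 ] F [ 0.259 -0.11  -4.499] M [-0.002 -0.008 -0.005] t 19.2667 w 0.00899521082936395
to go: ang [-0.003 -0.032 -0.009] tray mm 0.4077050436307407 0.10167308925170652 -27.86015554422211
[[-68, 240], [-66, 229], [-65, 207], [-64, 167], [-62, 133], [-60, 108], [-59, 103], [-58, 101], [-56, 102], [-54, 102], [-53, 103], [-52, 102], [-50, 102], [-48, 101], [-47, 102], [-46, 106], [-44, 118], [-42, 134], [-41, 146], [-40, 156], [-38, 159], [-36, 156], [-35, 149], [-34, 137], [-32, 123], [-30, 112], [-29, 104], [-28, 103], [25, 106], [26, 112], [28, 126], [30, 141], [31, 156], [32, 164], [34, 166], [36, 160], [37, 154], [38, 141], [40, 129], [42, 117], [43, 110], [44, 107], [46, 107], [48, 107], [49, 106], [50, 105], [52, 107], [54, 109], [55, 128], [56, 154], [58, 192], [60, 218], [61, 232], [62, 227], [64, 217], [66, 205], [67, 197], [68, 200], [70, 212], [72, 225], [73, 232], [74, 238]]
```

Run:
```python
from h import *
def tops(f,p):
    b=cv2.imread(f)
    o=np.array([p[0],p[1],p[2]-.155+.012])
    g=cv2.cvtColor(rect("side",b,o,TX,TY,.19,.04),cv2.COLOR_BGR2GRAY).astype(float)
    print(f,"across x=-50:",g[85:95].mean(0)[::5].round().astype(int),"x=45",g[275:285].mean(0)[::5].round().astype(int))
    k=np.arange(0,380,3);pr=g[:,34:46].mean(1)
    print(np.c_[(k-190)*.5,pr[k]].round().astype(int)[np.r_[16:30,96:112]].tolist())
    return g
g1=tops("pics/side7.png",np.array([.4312,.3536,.3135]));g2=tops("pics/side8.png",np.array([.4314,.3557,.2429]))
b=cv2.imread("pics/side8.png")[225:325,250:360]
cv2.imwrite("pics/zoom8.png",cv2.resize(b,(660,600),interpolation=3))
```

```text
pics/side7.png across x=-50: [101 100  99 102 109 129 154 170 174 165 146 123 108  99  90  80] x=45 [107 106 104 105 113 132 153 173 177 166 144 128 122 118 112 106]
[[-71, 108], [-70, 108], [-68, 107], [-66, 107], [-65, 109], [-64, 115], [-62, 125], [-60, 140], [-59, 156], [-58, 166], [-56, 170], [-54, 171], [-53, 171], [-52, 172], [49, 173], [50, 173], [52, 173], [54, 175], [55, 174], [56, 167], [58, 154], [60, 134], [61, 113], [62, 96], [64, 90], [66, 87], [67, 86], [68, 86], [70, 86], [72, 87]]
pics/side8.png across x=-50: [102 102 100 100 105 120 143 163 175 172 155 133 115 107 105 105] x=45 [106 104 105 106 109 126 150 170 181 176 159 135 117 107 104 102]
[[-71, 107], [-70, 106], [-68, 106], [-66, 106], [-65, 110], [-64, 121], [-62, 136], [-60, 152], [-59, 164], [-58, 169], [-56, 170], [-54, 170], [-53, 171], [-52, 171], [49, 176], [50, 175], [52, 174], [54, 174], [55, 170], [56, 162], [58, 148], [60, 130], [61, 115], [62, 108], [64, 108], [66, 109], [67, 109], [68, 109], [70, 108], [72, 107]]
```

View pics/zoom8.png

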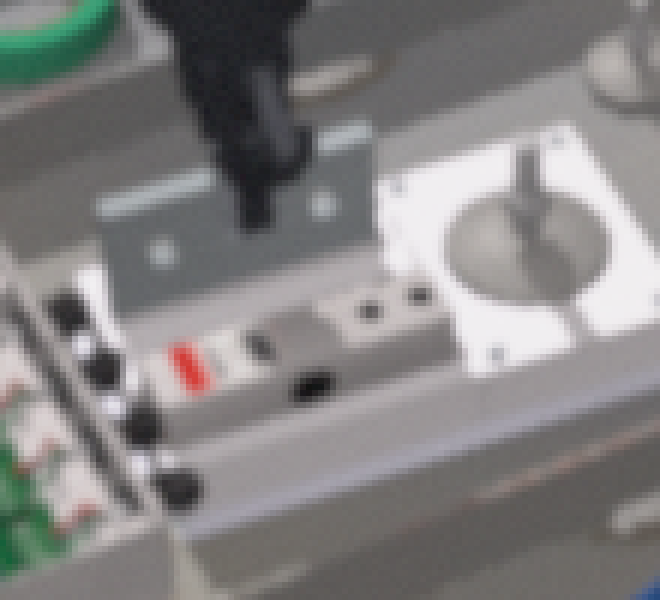

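The last picture shows the cell flat in its nest, red end at (190,370). The foot is standing at (527,245), and the plate hangs level just above its slot. Its ends read about 1.3 mm towards −x, so I'll correct that and feel down.

{"name": "carry_out", "arguments": {
  "linear": [
    [0.003,0,0],
    [0,0,-0.003],
    [0,0,-0.003],
    [0,0,-0.002],
    [0,0,-0.002],
    [0,0,-0.002],
    [0,0,0]
  ],
  "angular": [
    [0,-0.03,-0.01],
    [0,0,0],
    [0,0,0],
    [0,0,0],
    [0,0,0],
    [0,0,0],
    [0,0,0]
  ],
  "hand": [0,0,0,0,0,0,0]
}}

```text
clock: 19.9
position: [0.4331, 0.3559, 0.2382]
ee_rot: [0.001, 0.038, 0.999, 0.001]
contact_force: [0.4, 0.5, -3.7]
width: 0.0092
gripper_force: 68.2
```

```bash
python3 st.py; python3 pl.py
```

```text
p [433.113 355.911 238.209] F [ 0.375  0.464 -3.696] M [0.    0.025 0.007] t 19.9 w 0.009191703205813818
to go: ang [-0.018  0.021 -0.   ] tray mm -1.2720286230146758 -0.22427567331336892 -23.209055286962045
```

{"name": "carry_out", "arguments": {
  "linear": [
    [0,0,-0.002],
    [0,0,-0.002],
    [0,0,-0.002],
    [0,0,0]
  ],
  "angular": [
    [0,0,0],
    [0,0,0],
    [0,0,0],
    [0,0,0]
  ],
  "hand": [0,0,0,0]
}}

```text
clock: 20.23
position: [0.4331, 0.3559, 0.2351]
ee_rot: [0.001, 0.038, 0.999, 0.001]
contact_force: [0.3, -0.6, -4.4]
width: 0.0087
gripper_force: 68.2
```

```bash
python3 st.py; python3 pl.py
```

```text
p [433.104 355.931 235.088] F [ 0.309 -0.563 -4.414] M [ 0.02  -0.005  0.046] t 20.2333 w 0.008697372965573338
to go: ang [-0.017  0.019 -0.001] tray mm -1.2613845719134704 -0.2429359498831127 -20.08776122512268
```

Below the mouth with no contact, so I'll keep going down.

{"name": "carry_out", "arguments": {
  "linear": [
    [0,0,-0.003],
    [0,0,-0.003],
    [0,0,-0.003],
    [0,0,-0.003],
    [0,0,-0.003],
    [0,0,-0.003],
    [0,0,0]
  ],
  "angular": [
    [0,0,0],
    [0,0,0],
    [0,0,0],
    [0,0,0],
    [0,0,0],
    [0,0,0],
    [0,0,0]
  ],
  "hand": [0,0,0,0,0,0,0]
}}

```text
clock: 20.82
position: [0.4331, 0.3559, 0.2259]
ee_rot: [0.001, 0.038, 0.999, 0.001]
contact_force: [0.3, -0.2, -4.1]
width: 0.0087
gripper_force: 68.2
```

```bash
python3 st.py; python3 pl.py
```

```text
p [433.101 355.88  225.93 ] F [ 0.262 -0.203 -4.111] M [-0.006  0.011  0.029] t 20.8167 w 0.008735081876529546
to go: ang [-0.015  0.016 -0.   ] tray mm -1.2621386329761073 -0.19243899910294673 -10.93025675413789
```

{"name": "carry_out", "arguments": {
  "linear": [
    [0,0,-0.003],
    [0,0,-0.003],
    [0,0,-0.003],
    [0,0,-0.003],
    [0,0,-0.003],
    [0,0,-0.002],
    [0,0,0]
  ],
  "angular": [
    [0,0,0],
    [0,0,0],
    [0,0,0],
    [0,0,0],
    [0,0,0],
    [0,0,0],
    [0,0,0]
  ],
  "hand": [0,0,0,0,0,0,0]
}}

```text
clock: 21.4
position: [0.4331, 0.3559, 0.2175]
ee_rot: [0.001, 0.038, 0.999, 0.001]
contact_force: [-0.3, 0.3, -5.2]
width: 0.0091
gripper_force: 68.2
```

```bash
python3 st.py; python3 pl.py
```

```text
p [433.129 355.91  217.52 ] F [-0.338  0.313 -5.16 ] M [-0.016  0.009  0.025] t 21.4 w 0.009147575894758897
to go: ang [-0.016  0.018 -0.001] tray mm -1.2878316541274346 -0.22432690509007502 -2.519714686373631
```

{"name": "carry_out", "arguments": {
  "linear": [
    [0,0,-0.002],
    [0,0,-0.001],
    [0,0,-0.001],
    [0,0,-0.001],
    [0,0,0],
    [0,0,0]
  ],
  "angular": [
    [0,0,0],
    [0,0,0],
    [0,0,0],
    [0,0,0],
    [0,0,0],
    [0,0,0]
  ],
  "hand": [0,0,0,0,0,0]
}}

```text
clock: 21.9
position: [0.4333, 0.356, 0.2157]
ee_rot: [0.001, 0.038, 0.999, 0.001]
contact_force: [0.0, -0.6, -0.3]
width: 0.0089
gripper_force: 68.8
```

```bash
python3 st.py; python3 pl.py
```

```text
p [433.281 355.971 215.694] F [ 0.046 -0.603 -0.344] M [-0.101  0.22   0.03 ] t 21.9 w 0.008920106275294408
contact rx,ry mm -38.96790429742555 1.7624558485620432
to go: ang [-0.021  0.029 -0.001] tray mm -1.4354493975643094 -0.29627335892174494 -0.6937066402124825
```

{"name": "carry_out", "arguments": {
  "linear": [
    [0,0,-0.001],
    [0,0,-0.001],
    [0,0,0],
    [0,0,0]
  ],
  "angular": [
    [0,0,0],
    [0,0,0],
    [0,0,0],
    [0,0,0]
  ],
  "hand": [0,0,0,0]
}}

```text
clock: 22.23
position: [0.4332, 0.3559, 0.2156]
ee_rot: [0.001, 0.038, 0.999, 0.001]
contact_force: [-1.2, -1.8, 6.0]
width: 0.0088
gripper_force: 70.0
```

```bash
python3 st.py; python3 pl.py
```

```text
p [433.235 355.937 215.644] F [-1.163 -1.831  5.989] M [-0.388  0.443 -0.001] t 22.2333 w 0.008803914910820533
contact rx,ry mm -18.73995688629068 -4.0117062794694025
to go: ang [-0.024  0.033 -0.001] tray mm -1.391589917020292 -0.25903102261872446 -0.644209777553445
```

Firm on the slot bottom. Next: open to about 26 mm, retreat straight up, and check.

{"name": "carry_out", "arguments": {
  "linear": [
    [0,0,0],
    [0,0,0],
    [0,0,0],
    [0,0,0],
    [0,0,0]
  ],
  "angular": [
    [0,0,0],
    [0,0,0],
    [0,0,0],
    [0,0,0],
    [0,0,0]
  ],
  "hand": [0.12,0.18,0.24,0.3,0.3]
}}

```text
clock: 22.65
position: [0.4333, 0.3561, 0.2142]
ee_rot: [0.001, 0.038, 0.999, 0.001]
contact_force: [0.4, 0.7, 0.3]
width: 0.0255
gripper_force: 0.0
```

{"name": "carry_out", "arguments": {
  "linear": [
    [0,0,0.01],
    [0,0,0.03],
    [0,0,0.06],
    [0,0,0.07],
    [0,0,0.07],
    [0,0,0.06],
    [0,0,0.03],
    [0,0,0]
  ],
  "angular": [
    [0,0,0],
    [0,0,0],
    [0,0,0],
    [0,0,0],
    [0,0,0],
    [0,0,0],
    [0,0,0],
    [0,0,0]
  ],
  "hand": [0.3,0.3,0.3,0.3,0.3,0.3,0.3,0.3]
}}

```text
clock: 23.32
position: [0.434, 0.3566, 0.3842]
ee_rot: [0.005, 0.038, 0.999, 0.004]
contact_force: [0.4, 0.0, -0.5]
width: 0.0254
gripper_force: 0.0
```

```bash
python3 st.py
python3 - <<'E'
from h import *
b=np.ascontiguousarray(manip.get_image("side")[:,:,::-1]);cv2.imwrite("pics/side9.png",b);cv2.imwrite("pics/top9.png",manip.get_image("top")[:,:,::-1])
# plate top strip if seated: z=.072
for z in(.072,):
    g=cv2.cvtColor(rect("side",b,TO-.0444*TX+.029*TY+z*Z,TX,TY,.19,.04),cv2.COLOR_BGR2GRAY).astype(float)
    for x in(-50,-25,0,25,50): i=int(190+x*2);print("across",x,g[i-5:i+5].mean(0)[::5].round().astype(int))
    k=np.arange(60,330,5);print(np.c_[(k-190)*.5,g[:,34:46].mean(1)[k]].round().astype(int)[np.r_[0:8,45:54]].tolist())
q=onpl("side",redc(b,255,320,230,330),np.array([0,0,.058]),Z)-TO;print("stripe tray",q@TX,q@TY)
a=cv2.imread("pics/side1.png").astype(int);d=abs(a-b).max(2)
for n,uv in(("foot",proj("side",TO+.0716*TX+.06*Z)[0]),("narrow",proj("side",binp(.1,.076,.035))[0])):
    u,v=uv.astype(int);print(n,uv,"mean diff",d[v-10:v+10,u-10:u+10].mean())
E
```

```text
p [434.018 356.559 384.162] F [ 0.41   0.041 -0.473] M [0.01  0.01  0.012] t 23.3167 w 0.025413341885936896
contact rx,ry mm -15.089718724239352 0.39093332188321206
across -50 [101 100 100 100 101 110 132 156 172 178 176 168 156 141 124 112]
across -25 [102 102 101 100 101 110 129 153 171 178 176 170 162 152 136 121]
across 0 [104 104 103 102 104 113 132 156 176 180 177 170 164 156 147 132]
across 25 [110 106 103 104 106 117 136 161 178 182 178 170 162 156 152 142]
across 50 [115 108 105 103 104 115 134 159 175 182 178 169 161 158 155 147]
[[-65, 182], [-62, 166], [-60, 155], [-58, 159], [-55, 165], [-52, 168], [-50, 169], [-48, 168], [48, 172], [50, 172], [52, 173], [55, 172], [58, 172], [60, 173], [62, 172], [65, 169], [68, 170]]
stripe tray -0.09222101618499638 -0.031242099273918668
foot [337.217 258.212] mean diff 5.4325
narrow [408.407 294.667] mean diff 4.8475
```

```bash
python3 -c "
from rig import manip
print(manip.sign_off())"
```

```text
the job is handed in; nothing more can be done
None
```

The kit is made up and handed in at about 23 s: the load cell lies flat in its nest and the wide plate is on the slot bottom. The narrow plate and the foot look unmoved in the side view. On the first try at the nest the cell's underside caught the rim at about 40 N, so I lifted it off, shifted it 2 mm and set it down with only a light touch.

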